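Put the stock tray right: swap the misplaced tape measure behind the cartons

ROBOT

A 6-joint arm with a two-finger parallel gripper is mounted at the origin on a cart in front of the work surface, level with it; the furniture and walls round the work are solid. World frame = base frame: x ahead of the robot, y to its left, z up, the work surface at z = 0. Lengths are in m, angles in rad, forces in N, time in s.
With the tool pointing down it reaches from about 0.425 to 0.95 m from the base axis. Payload 3.5 kg.
Tool frame: the origin (TCP) lies midway between the tips of the shut fingers; the grasp point (between the pads) lies 19 mm behind it; x points along the fingers, y is the direction in which the jaws open and shut, and the axes are right-handed (so a half turn about x gives the same grasp; the last joint's range is limited). The gripper opens to 85 mm and grips with 20 to 120 N. Pads are 22 mm wide; open, the fingers measure 114 mm over their backs; the gripper's body (76 mm by 85 mm) begins 54 mm behind the grasp point. The pads swing forward as they close: fully open they stand 13 mm farther back than shut.
Start: joints at [-1.328, 0.286, 1.577, -0, 1.279, -0.15], TCP at [0.258, -0.624, 0.231] pointing down, gripper open.
Joint ranges: [-2.77, 2.77], [-0.9, 2.22], [0.21, 2.48], [-1.53, 4.67], [0.24, 2.81], [-2.84, 2.84]. Speed limits (rad/s): [2.79, 2.79, 3.14, 3.14, 3.14, 3.14].

INTERFACE

Orientations are given as a unit quaternion [x, y, z, w].
In Python, from plant import ctrl, vision gives the robot as it stands. The module is installed in compiled form; this text tells all that it offers.
- The arm moves only by the tool play_rows, never from a script. Its arguments are lists of equal length, an entry for each row: "claw": the closure in counts, from 0 (fully open) to 255 (shut); "travel": the shift along the tool's x, y, z in m, a list of three; "dr": the turn, a rotation vector about the tool's x, y, z in rad, a list of three. In form: {"claw": [claw, ...], "travel": [[tx, ty, tz], ...], "dr": [[wx, wy, wz], ...]}. A call has 1 to 20 rows; each row is the pose to reach, as a shift and turn from the pose measured when the call began, along the tool's axes at that moment; what a row does not reach only later rows make up. A row lasts 1/10 s, in which the tool goes at most 50 mm and 8.59 degrees, less where a joint would pass 70% of its speed; a pose out of reach is approached as far as the arm can. A call with a gripper value outside its range is refused whole. The fingers move at their own pace and stop on an object; "force" is the grip in N (left out, the last holds). Time passes only in rows, so rows that repeat a pose let the fingers close. It gives the time, the measured TCP pose, the force and the opening at its end, in the units of the state.
- ctrl.get_state(): the state, without advancing time (a new reading comes with each control period).
- vision.read_camera(name): name is "side" or "top" or "wrist"; returns a dict with "img" (420x560x3 uint8, red, green, blue), "range_z" (420x560 float32, m along the optical axis (not along the pixel's ray), 0 where there is no reading), "K" (3x3 intrinsics, pixels), "world_to_cam" (4x4, takes a point from world to camera coordinates). Camera axes: x right, y up, looking along -z (the intrinsics and any distortion apply to the point x, -y, -z); pixel columns grow to the right and rows downward; lengths in m; the calibration is good to about 2 mm. A picture is of the moment at which its call begins.
- ctrl.sign_off(): hands the job in, once; it reports no verdict.
The state is a dict: "time": time; "qpos": joint angles; "dq": joint speeds; "joint_efforts": joint torques, N m; "eef_pos": TCP position; "tcp_rot": TCP orientation; "contact_force": force on the tool from outside, world axes, zero at the start; "wrist_torque": the same for the moment, N m; "opening": opening from 0.0 (shut) to 1.0 (fully open).
Only numpy, scipy, OpenCV 4.12 (cv2) and the standard library are available. Lean on these libraries where they do the work, as an engineer would, in place of code of your own. Each camera call takes 0.05 s, during which the arm holds its last target.

TASK

The orange tape measure was put by mistake in the white bay at the back of the grey stock tray. First stand the two tall cartons in front of it aside, upright on the cork mat; then stand the tape measure on the blue tool mat, and lay the small beige carton flat and centred in the white bay in its place, long side across the tray. Finally stand the two tall cartons back upright and square, each in the very place it came from and facing as before, without knocking anything over and leaving the calculator and the drink can alone.

Things in the scene. Friction and masses are not known exactly. Their poses are not given: they have to be found in the camera images.
- stock_tray: Fixed grey tray. Origin at its underside on the table; x runs from open front to back (-85 to +100 mm), y across (-110 to +110), z up. Floor top at z = 6 mm; 12 mm high rim along back and sides only, 6 mm thick. Flush marks, no edges: two black front bays, 62 x 95 mm (x, y), centred at x -45, y +52 and -52 mm; one white back bay, 70 x 89 mm, centred at x +25, y 0.
- carton_cream: Large cream carton standing on end in a black front bay, 0.11 kg: 121 mm tall, 87 wide, 56 thick (grasp across this; the upper end is free to grasp). Origin: centre of the broad upright face towards the tray's front, 60 mm above its bottom end. Its y axis points up, z through the thickness towards the tray's back (its middle is 28 mm along z), x along the width.
- carton_navy: Dark blue carton standing on end in the other black bay, 0.09 kg: 106 mm tall, 72 wide, 46 thick (grasp across this; the upper end is free to grasp). Origin: centre of the broad upright face towards the tray's front, 53 mm above its bottom end. Its y axis points up, z through the thickness towards the tray's back (its middle is 23 mm along z), x along the width.
- tape_measure: Orange and black tape measure standing in the white bay close behind the tall cartons, 0.16 kg, 56 mm high. Origin at its underside, z up. Solid body 32 mm thick along x (grasp across this; 37 over the clip), y from -27 to +36 mm. At the start x points to the tray's back: no room for a finger in front of it until the tall cartons are gone.
- carton_tan: Small beige retail carton lying flat on the table, 0.07 kg: 64 mm along its x axis (the side to grasp), 81 mm along its y axis, 41 mm high. Origin at the centre of its underside, z up.
- side_mat: Side area: flat cork mat fixed on the table, 250 mm along its x axis, 110 mm along its y axis, 3 mm thick. Origin at the centre of its underside.
- tool_mat: Flat plain blue tool mat fixed on the table, 80 mm along its x axis, 110 mm along its y axis, 3 mm thick. Origin at the centre of its underside.
- calculator: Bystander: dark grey desk calculator lying flat, 125 x 68 mm, 17 mm high. Origin at the centre of its underside. To be left alone.
- drink_can: Bystander: white and green drink can standing upright, 66 mm across, 114 mm high. Origin at the centre of its underside. To be left alone.
There are look-alikes about, which are no part of the job. Leave any red look-alike of the carton_navy alone. There is more than one size of the tape_measure; the one meant has the size given above.

How it is judged:
By the outcome, as a careful person would: the job done as asked, in the order asked, and still so for the second after the job is handed in, with the robot touching nothing.
It also fails if it takes over 136 s, if anything falls off the work surface, if the arm or the gripper's body presses on something with over 40 N, if the wrist force passes 120 N, or if a joint passes its speed limit or range.

## Working session

There is one attempt and no reset: what is moved stays moved. The work goes in short steps, Python scripts to look and compute and a tool call to move; the robot and the scene stay as the last step left them, time stands still between calls to the robot, and variables do not carry over. Pictures are saved under pics/ and viewed, and the job is handed in when it is done.

Besides the shell and the picture viewer there is one more tool, called after "Call:" by a JSON object that holds its "op" and its "data", one argument or row to a line. play_rows: Moves the arm, as the interface text tells. Its arguments: {"type":"object","properties":{"claw":{"type":"array","items":{"type":"number"}},"travel":{"type":"array","items":{"type":"array","items":{"type":"number"}}},"dr":{"type":"array","items":{"type":"array","items":{"type":"number"}}},"force":{"type":"number"}},"required":["claw","travel","dr"]}

```bash
mkdir -p pics; ls; cat > h.py <<'E'
import numpy as np,cv2
from plant import ctrl,vision
def cap(n,tag):
    d=vision.read_camera(n); np.savez('pics/%s.npz'%tag,**d)
    cv2.imwrite('pics/%s.png'%tag,d['img'][:,:,::-1]); return d
def load(tag): return dict(np.load('pics/%s.npz'%tag))
def world(d):
    z=d['range_z'];h,w=z.shape;u,v=np.meshgrid(np.arange(w),np.arange(h));K=d['K']
    x=(u-K[0,2])/K[0,0]*z;y=(v-K[1,2])/K[1,1]*z
    P=np.stack([x,-y,-z,np.ones_like(z)],-1)
    return (P@np.linalg.inv(d['world_to_cam']).T)[...,:3]
E
python3 - <<'E'
from h import *
s=ctrl.get_state();print(s)
for n in['side','top','wrist']:
    d=cap(n,n+'0');print(n,d['K'],d['world_to_cam'],list(d))
E
```

```text
pics
{'time': 0.0, 'qpos': array([-1.32799257e+00,  2.87205630e-01,  1.57819677e+00, -5.59850974e-06,
        1.27857685e+00, -1.50001625e-01]), 'dq': array([-6.18613262e-04,  9.92200397e-04,  1.23034812e-04, -8.26740429e-04,
        9.33994262e-05,  1.52902202e-05]), 'joint_efforts': array([ 8.09274607e-04, -4.05979800e+01, -2.92624426e+01, -7.35828166e-05,
        5.90336698e-03,  6.87151967e-06]), 'eef_pos': array([ 0.25824212, -0.62293259,  0.22990982]), 'tcp_rot': array([-0.69347095, -0.13882981,  0.69355302, -0.13714422]), 'contact_force': array([0.10880021, 0.39422974, 0.45745889]), 'wrist_torque': array([-0.02672744, -0.01002894,  0.0065298 ]), 'opening': 0.9987396382293117}
side [[424.04963374   0.         279.77578005]
 [  0.         424.04963374 213.96988844]
 [  0.           0.           1.        ]] [[-0.81691325 -0.57644704 -0.01901468  0.4655604 ]
 [ 0.27656636 -0.42044122  0.86414133 -0.22466409]
 [-0.50612626  0.70066968  0.50288986 -0.85080357]
 [ 0.          0.          0.          1.        ]] ['img', 'range_z', 'K', 'world_to_cam']
top [[462.48450216   0.         279.95457104]
 [  0.         462.48450216 208.71911465]
 [  0.           0.           1.        ]] [[-9.90497668e-04 -9.99998969e-01  1.03969405e-03  2.45444250e-02]
 [ 9.97332027e-01 -9.11965475e-04  7.29931201e-02 -5.70424873e-01]
 [-7.29920967e-02  1.10921969e-03  9.97331902e-01 -1.02262536e+00]
 [ 0.00000000e+00  0.00000000e+00  0.00000000e+00  1.00000000e+00]] ['img', 'range_z', 'K', 'world_to_cam']
wrist [[303.05551865   0.         279.02448079]
 [  0.         303.05551865 207.59209465]
 [  0.           0.           1.        ]] [[ 0.38173332 -0.92427091 -0.00171784 -0.6742753 ]
 [ 0.87515634  0.36204506 -0.3209747   0.04130918]
 [ 0.29728952  0.12102336  0.94708621 -0.38092933]
 [ 0.          0.          0.          1.        ]] ['img', 'range_z', 'K', 'world_to_cam']
```

View pics/top0.png

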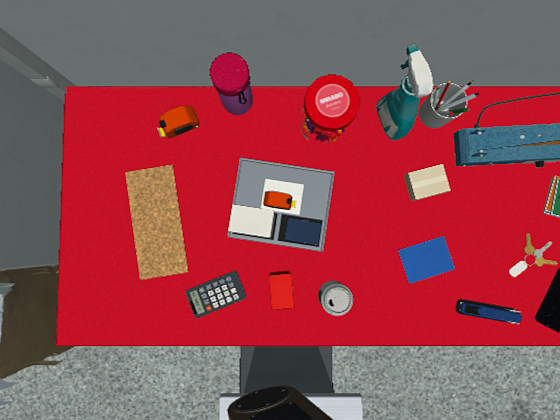

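View pics/side0.png

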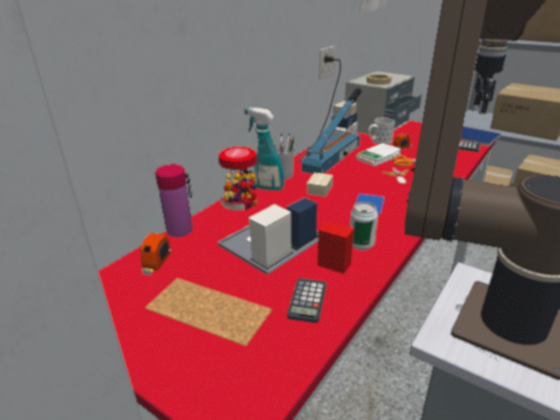

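The top view shows the tray at (282,205) with the cream carton at (250,220), the navy carton at (300,230) and the tape at (280,198). The tan carton is at (428,182), the blue mat at (427,260) and the cork mat at (157,222). The red look-alike is at (281,290) and a larger-looking tape is at (178,120). Next I'll measure them and enlarge the tape candidates.

```bash
python3 - <<'E'
from h import *
d=load('top0');W=world(d);im=d['img']
a=cv2.resize(im[150:260,220:345],None,fx=5,fy=5,interpolation=cv2.INTER_CUBIC)
cv2.imwrite('pics/c1.png',a[:,:,::-1])
b=cv2.resize(im[90:150,145:215],None,fx=5,fy=5,interpolation=cv2.INTER_CUBIC);cv2.imwrite('pics/c2.png',b[:,:,::-1])
def rect(name,box,zlo,zhi,col=None):
    u0,u1,v0,v1=box;P=W[v0:v1,u0:u1].reshape(-1,3);C=im[v0:v1,u0:u1].reshape(-1,3).astype(int)
    m=(P[:,2]>zlo)&(P[:,2]<zhi)
    if col: m&=col(C)
    Q=P[m];r=cv2.minAreaRect(Q[:,:2].astype(np.float32)*1000)
    print(name,m.sum(),'z',np.median(Q[:,2]).round(4),'c',np.round(r[0],1),'sz',np.round(r[1],1),'ang',round(r[2],2))
rect('cream',(222,285,190,250),.115,.14)
rect('navy',(265,335,195,255),.1,.12)
rect('tape',(255,310,180,215),.045,.075)
rect('tape2',(145,210,95,145),.03,.12)
rect('tan',(395,460,155,205),.03,.06)
rect('blue',(390,460,230,290),-.01,.02,lambda C:(C[:,2]>100)&(C[:,0]<80))
rect('cork',(115,195,155,285),-.01,.02,lambda C:(C[:,1]>90)&(C[:,0]>120))
rect('tray',(222,340,150,255),-.005,.03,lambda C:(abs(C[:,0]-C[:,1])<25))
rect('white',(255,310,175,220),-.005,.03,lambda C:C.min(1)>190)
rect('can',(315,358,275,320),.09,.13)
rect('red',(262,300,262,312),.08,.13)
rect('calc',(180,250,265,320),.008,.03)
for p in[(60,300),(400,330),(70,100)]:print(W[p[1],p[0]])
E
```

```text
cream 1140 z 0.127 c [539.6  83.7] sz [85.9 55.6] ang 81.23
navy 769 z 0.112 c [521.8  -6.4] sz [105.4  49.3] ang 75.42
tape 380 z 0.0587 c [589.9  30. ] sz [56.7 35. ] ang 83.16
tape2 838 z 0.0669 c [766.9 252.1] sz [43.9 81.1] ang 22.26
tan 1052 z 0.0406 c [ 637.7 -326.3] sz [ 66.9 128.1] ang 19.63
blue 1636 z 0.0035 c [ 455.7 -307.9] sz [ 78.9 110.4] ang 17.44
cork 5242 z 0.0032 c [543.5 308.6] sz [250.  112.2] ang 9.04
tray 5205 z 0.0069 c [582.8  22.2] sz [219.5 184. ] ang 81.23
white 673 z 0.007 c [600.2  19.5] sz [89.2 70.2] ang 81.2
can 808 z 0.1094 c [378.7 -91.2] sz [64.  64.5] ang 22.64
red 783 z 0.1058 c [395.2  22.5] sz [71.5 45.7] ang 5.09
calc 1693 z 0.015 c [379.8 170.4] sz [ 68.  125.3] ang 22.1
[ 3.64882515e-01  5.22983048e-01 -1.15786672e-04]
[ 2.97042631e-01 -2.46917129e-01 -1.11451163e-04]
[ 0.82863891  0.51671217 -0.00342656]
```

View pics/c1.png

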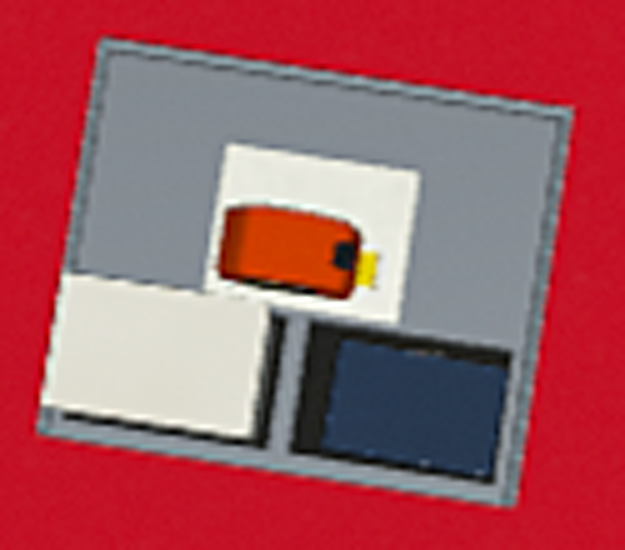

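View pics/c2.png

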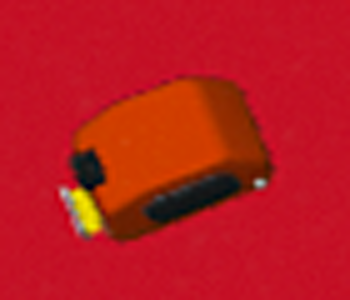

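The tray tape's top is at z≈59 mm, so it is about 53–56 mm high on the 6 mm floor. The one at (178,120) tops out at 67 mm and is larger. The tape at (280,198) in the white bay is therefore the one meant. Navy and tan need a cleaner fit.

```bash
cat >> h.py <<'E'
from scipy.spatial.transform import Rotation as R
def fit(name,d,box,zlo,zhi,col=None,W=None):
    W=world(d) if W is None else W
    u0,u1,v0,v1=box;P=W[v0:v1,u0:u1];C=d['img'][v0:v1,u0:u1].astype(int)
    m=(P[...,2]>zlo)&(P[...,2]<zhi)
    if col: m&=col(C)
    m=cv2.morphologyEx(m.astype(np.uint8),cv2.MORPH_OPEN,np.ones((3,3),np.uint8))
    n,l,st,_=cv2.connectedComponentsWithStats(m);k=1+np.argmax(st[1:,4]);Q=P[l==k]
    r=cv2.minAreaRect(Q[:,:2].astype(np.float32)*1000)
    print(name,len(Q),'z',np.median(Q[:,2]).round(4),'c',np.round(r[0],1),'sz',np.round(r[1],1),'ang',round(r[2],2),'bbox',st[k,:4]+[u0,v0,0,0])
    return Q
def go(x,y,z,yaw):
    """tool down; tool y axis at world angle yaw deg (mod 180); prints travel, dr"""
    s=ctrl.get_state();p=s['eef_pos'];r=R.from_quat(s['tcp_rot'])
    best=None
    for a in(yaw,yaw+180):
        ty=np.array([np.cos(np.radians(a)),np.sin(np.radians(a)),0]);tx=np.array([0,0,-1.]);M=np.stack([tx,ty,np.cross(tx,ty)],1)
        v=(r.inv()*R.from_matrix(M)).as_rotvec()
        if best is None or np.linalg.norm(v)<np.linalg.norm(best):best=v
    print('travel',r.inv().apply(np.array([x,y,z])-p).round(4),'dr',best.round(4),'deg',np.degrees(np.linalg.norm(best)).round(1))
def st():
    s=ctrl.get_state();M=R.from_quat(s['tcp_rot']).as_matrix()
    print('t',round(s['time'],2),'tcp',s['eef_pos'].round(4),'yawY',np.degrees(np.arctan2(M[1,1],M[0,1])).round(2),'x',M[:,0].round(3),'F',s['contact_force'].round(1),'op',round(s['opening'],3),'q',s['qpos'].round(2))
E
python3 - <<'E'
from h import *
d=load('top0')
fit('cream',d,(222,285,190,250),.12,.14)
fit('navy',d,(265,335,195,255),.108,.12)
fit('tape',d,(255,310,180,215),.03,.075,lambda C:(C[...,0]>120)&(C[...,1]<110))
fit('tape top',d,(255,310,180,215),.055,.075)
fit('tan',d,(395,460,155,205),.035,.06)
st(); go(.5396,.0837,.23,-8.8)
E
```

```text
cream 1121 z 0.127 c [539.7  84.1] sz [85.  55.6] ang 81.23 bbox [229 205  44  32]
navy 721 z 0.1121 c [518.1 -21.6] sz [69.8 44.8] ang 79.48 bbox [285 218  36  26]
tape 336 z 0.059 c [589.4  31. ] sz [57.7 30.7] ang 81.37 bbox [264 191  27  17]
tape top 242 z 0.0601 c [590.5  32.4] sz [37.9 32.2] ang 80.78 bbox [267 191  19  16]
tan 993 z 0.0407 c [ 630.4 -306.4] sz [61.9 82.1] ang 15.15 bbox [408 164  41  35]
t 0.15 tcp [ 0.2583 -0.6231  0.2302] yawY -67.49 x [-0.     0.002 -1.   ] F [-0.   0.4 -0.5] op 1.0 q [-1.33  0.29  1.58  0.    1.28 -0.15]
travel [ 0.0014 -0.5452 -0.5304] dr [-1.0244 -0.0013  0.0016] deg 58.7
```

Call:
{"op": "play_rows", "data": {
  "claw": [0,0,0,0,0,0,0,0,0,0,0,0,0,0,0,0,0,0,0,0],
  "travel": [
    [-0.02,-0.03,-0.029],
    [-0.02,-0.06,-0.058],
    [-0.02,-0.09,-0.087],
    [-0.02,-0.12,-0.117],
    [-0.02,-0.15,-0.146],
    [-0.02,-0.18,-0.175],
    [-0.02,-0.21,-0.204],
    [-0.02,-0.24,-0.233],
    [-0.02,-0.27,-0.263],
    [-0.02,-0.3,-0.292],
    [-0.02,-0.33,-0.321],
    [-0.02,-0.36,-0.35],
    [-0.02,-0.39,-0.379],
    [-0.02,-0.42,-0.409],
    [-0.02,-0.45,-0.438],
    [-0.02,-0.48,-0.467],
    [-0.02,-0.51,-0.496],
    [-0.02,-0.545,-0.53],
    [-0.02,-0.545,-0.53],
    [-0.02,-0.545,-0.53]
  ],
  "dr": [
    [-0.06,0,0],
    [-0.12,0,0],
    [-0.18,0,0],
    [-0.24,0,0],
    [-0.3,0,0],
    [-0.36,0,0],
    [-0.42,0,0],
    [-0.48,0,0],
    [-0.54,0,0],
    [-0.6,0,0],
    [-0.66,0,0],
    [-0.72,0,0],
    [-0.78,0,0],
    [-0.84,0,0],
    [-0.9,0,0],
    [-0.96,0,0],
    [-1.0,0,0],
    [-1.024,0,0],
    [-1.024,0,0],
    [-1.024,0,0]
  ],
  "force": 35
}}

```text
time: 2.15
eef_pos: [0.5391, 0.0843, 0.2508]
tcp_rot: [-0.536, -0.462, 0.537, -0.46]
contact_force: [-0.6, -0.3, 0.2]
opening: 1.0
```

```bash
python3 - <<'E'
from h import *
st()
d=cap('wrist','w1');st()
W=world(d)
fit('cream',d,(0,560,0,420),.12,.14,W=W)
fit('navy',d,(0,560,0,420),.105,.118,W=W)
go(.5397,.0840,.095,-8.8)
E
```

```text
t 2.15 tcp [0.5391 0.0843 0.2508] yawY -8.68 x [-0.002  0.001 -1.   ] F [-0.6 -0.3  0.2] op 1.0 q [-0.03 -0.01  1.87  0.    1.28  0.12]
t 2.2 tcp [0.539  0.0833 0.2509] yawY -8.78 x [-0.002  0.001 -1.   ] F [-1.6  0.   0.6] op 1.003 q [-0.03 -0.01  1.87  0.    1.28  0.12]
cream 5219 z 0.1267 c [537.9  82.7] sz [84.5 55.7] ang 81.27 bbox [248 154  62  89]
navy 2376 z 0.1116 c [517.  -23.5] sz [71.3 44.9] ang 79.99 bbox [254 261  42  58]
travel [ 0.1559  0.0009 -0.0006] dr [ 0.0003 -0.0011  0.0017] deg 0.1
```

View pics/w1.png

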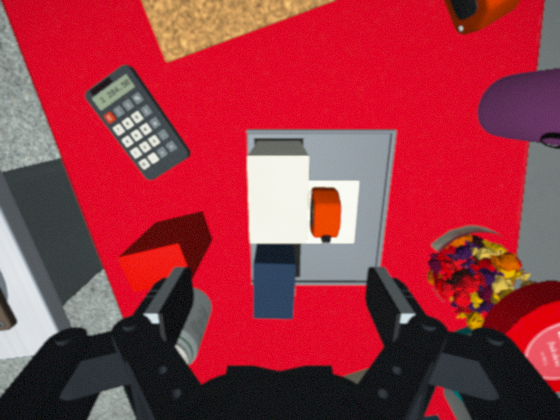

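The wrist view shows cream at (278,198) between the fingers, navy at (274,290) and the tape at (325,210). The wrist and top fits agree to within 2 mm, so I'm descending.

Call:
{"op": "play_rows", "data": {
  "claw": [0,0,0,0,0,0,0,0,120,120,180,180,230,255,255,255],
  "travel": [
    [0.03,0,0],
    [0.06,0,0],
    [0.09,0,0],
    [0.12,0,0],
    [0.145,0,0],
    [0.16,0,0],
    [0.171,0,0],
    [0.171,0,0],
    [0.171,0,0],
    [0.171,0,0],
    [0.171,0,0],
    [0.171,0,0],
    [0.171,0,0],
    [0.171,0,0],
    [0.171,0,0],
    [0.171,0,0]
  ],
  "dr": [
    [0,0,0],
    [0,0,0],
    [0,0,0],
    [0,0,0],
    [0,0,0],
    [0,0,0],
    [0,0,0],
    [0,0,0],
    [0,0,0],
    [0,0,0],
    [0,0,0],
    [0,0,0],
    [0,0,0],
    [0,0,0],
    [0,0,0],
    [0,0,0]
  ],
  "force": 35
}}

```text
time: 3.8
eef_pos: [0.5397, 0.0835, 0.0815]
tcp_rot: [0.537, 0.46, -0.536, 0.46]
contact_force: [-1.7, 0.0, 6.0]
opening: 0.641
```

```bash
python3 - <<'E'
from h import *
st()
d=cap('top','t1')
E
```

```text
t 3.8 tcp [0.5397 0.0835 0.0815] yawY -8.77 x [ 0.001  0.001 -1.   ] F [-1.7  0.   6. ] op 0.641 q [-0.03  0.18  2.    0.    0.96  0.12]
```

View pics/t1.png

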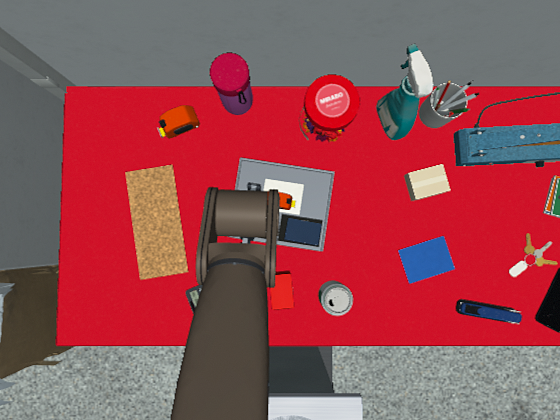

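Call:
{"op": "play_rows", "data": {
  "claw": [255,255,255,255,255,255],
  "travel": [
    [-0.005,0,0],
    [-0.02,0,0],
    [-0.04,0,0],
    [-0.06,0,0],
    [-0.08,0,0],
    [-0.08,0,0]
  ],
  "dr": [
    [0,0,0],
    [0,0,0],
    [0,0,0],
    [0,0,0],
    [0,0,0],
    [0,0,0]
  ]
}}

```text
time: 4.45
eef_pos: [0.5419, 0.0835, 0.1657]
tcp_rot: [0.539, 0.459, -0.534, 0.462]
contact_force: [-0.7, -1.0, -0.6]
opening: 0.636
```

```bash
python3 - <<'E'
from h import *
st();go(.6127,.3196,.16,9.04)
E
```

```text
t 4.45 tcp [0.5419 0.0835 0.1657] yawY -8.76 x [ 0.008  0.001 -1.   ] F [-0.7 -1.  -0.6] op 0.636 q [-0.03  0.07  1.95  0.    1.11  0.12]
travel [ 0.0065  0.0339 -0.2441] dr [-0.3107 -0.0009 -0.0085] deg 17.8
```

Call:
{"op": "play_rows", "data": {
  "claw": [255,255,255,255,255,255,255,255,255,255,255,255,255,255],
  "travel": [
    [0,0.001,-0.008],
    [0,0.003,-0.024],
    [0,0.006,-0.044],
    [0,0.01,-0.068],
    [0,0.013,-0.094],
    [0,0.017,-0.122],
    [0,0.021,-0.15],
    [0,0.024,-0.176],
    [0,0.027,-0.2],
    [0,0.03,-0.22],
    [0,0.033,-0.236],
    [0.002,0.034,-0.244],
    [0.002,0.034,-0.244],
    [0.002,0.034,-0.244]
  ],
  "dr": [
    [-0.01,0,0],
    [-0.03,0,0],
    [-0.055,0,-0.002],
    [-0.085,0,-0.004],
    [-0.12,0,-0.006],
    [-0.155,0,-0.008],
    [-0.19,0,-0.008],
    [-0.225,0,-0.008],
    [-0.255,0,-0.008],
    [-0.28,0,-0.008],
    [-0.3,0,-0.008],
    [-0.31,0,-0.008],
    [-0.31,0,-0.008],
    [-0.31,0,-0.008]
  ]
}}

```text
time: 5.85
eef_pos: [0.612, 0.3194, 0.1633]
tcp_rot: [0.459, 0.538, -0.459, 0.537]
contact_force: [-0.4, -0.5, -0.8]
opening: 0.639
```

```bash
python3 - <<'E'
from h import *
st();go(.6127,.3196,.0795,9.04)
d=cap('side','s1')
E
```

```text
t 5.85 tcp [0.612  0.3194 0.1633] yawY 9.02 x [-0.001  0.    -1.   ] F [-0.4 -0.5 -0.8] op 0.639 q [0.33 0.38 1.59 0.   1.18 0.18]
travel [ 0.0838  0.0008 -0.    ] dr [-0.0003 -0.0002  0.0015] deg 0.1
```

View pics/s1.png

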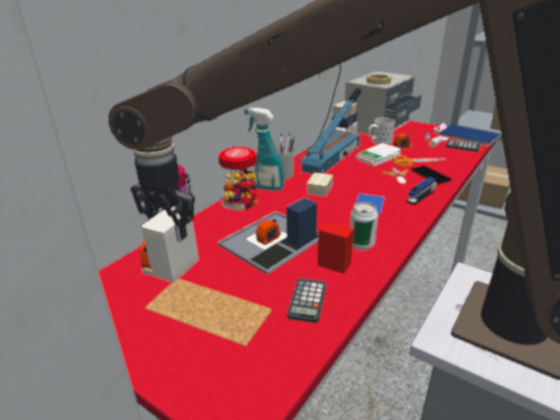

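The side view shows cream held upright at (170,245), over the far end of the cork mat. Lowering and releasing it now.

Call:
{"op": "play_rows", "data": {
  "claw": [255,255,255,255,255,255,255,255,255],
  "travel": [
    [0.01,0,0],
    [0.03,0,0],
    [0.05,0,0],
    [0.065,0,0],
    [0.075,0,0],
    [0.08,0,0],
    [0.083,0,0],
    [0.0835,0,0],
    [0.0835,0,0]
  ],
  "dr": [
    [0,0,0.001],
    [0,0,0.001],
    [0,0,0.001],
    [0,0,0.001],
    [0,0,0.001],
    [0,0,0.001],
    [0,0,0.001],
    [0,0,0.001],
    [0,0,0.001]
  ]
}}

```text
time: 6.8
eef_pos: [0.6127, 0.3193, 0.0811]
tcp_rot: [0.46, 0.537, -0.459, 0.538]
contact_force: [0.1, 0.2, -0.7]
opening: 0.64
```

```bash
python3 - <<'E'
from h import *
st()
E
```

```text
t 6.8 tcp [0.6127 0.3193 0.0811] yawY 8.99 x [ 0.002  0.001 -1.   ] F [ 0.1  0.2 -0.7] op 0.64 q [0.33 0.47 1.63 0.   1.04 0.18]
```

Call:
{"op": "play_rows", "data": {
  "claw": [255,255,255,80,40,0,0,0,0,0,0,0,0],
  "travel": [
    [0.001,0,0],
    [0.002,0,0],
    [0.003,0,0],
    [0.003,0,0],
    [0.003,0,0],
    [0.003,0,0],
    [0.003,0,0],
    [-0.02,0,0],
    [-0.05,0,0],
    [-0.09,0,0],
    [-0.13,0,0],
    [-0.16,0,0],
    [-0.16,0,0]
  ],
  "dr": [
    [0,0,0],
    [0,0,0],
    [0,0,0],
    [0,0,0],
    [0,0,0],
    [0,0,0],
    [0,0,0],
    [0,0,0],
    [0,0,0],
    [0,0,0],
    [0,0,0],
    [0,0,0],
    [0,0,0]
  ]
}}

```text
time: 8.1
eef_pos: [0.6152, 0.3202, 0.2488]
tcp_rot: [0.464, 0.535, -0.455, 0.54]
contact_force: [0.4, -0.8, 0.4]
opening: 1.004
```

```bash
python3 - <<'E'
from h import *
st()
d=cap('wrist','w2');W=world(d)
fit('cream',d,(0,560,0,420),.11,.14,W=W)
go(.5175,-.0222,.22,-10)
E
```

```text
t 8.1 tcp [0.6152 0.3202 0.2488] yawY 9.0 x [ 0.013  0.005 -1.   ] F [ 0.4 -0.8  0.4] op 1.004 q [0.33 0.31 1.52 0.   1.3  0.18]
cream 5312 z 0.1237 c [611.8 318.1] sz [55.8 85.2] ang 9.01 bbox [243 153  61  90]
travel [ 0.0233 -0.1489  0.3227] dr [ 0.3315 -0.0033 -0.0082] deg 19.0
```

View pics/w2.png

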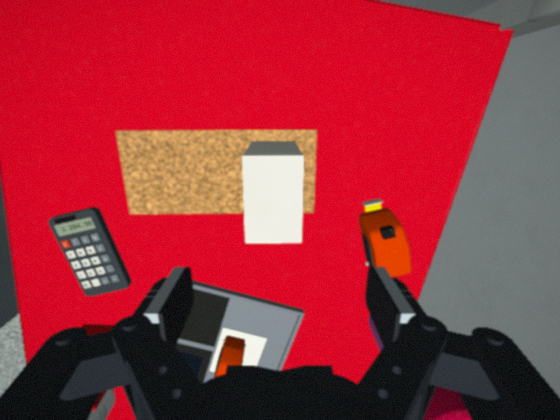

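Cream stands upright on the mat at (273,195). Now navy.

Call:
{"op": "play_rows", "data": {
  "claw": [0,0,0,0,0,0,0,0,0,0,0,0,0,0],
  "travel": [
    [0,-0.012,0.025],
    [0,-0.025,0.055],
    [0,-0.04,0.087],
    [0,-0.055,0.12],
    [0,-0.07,0.152],
    [0,-0.085,0.184],
    [0,-0.1,0.216],
    [0,-0.115,0.248],
    [0,-0.127,0.275],
    [0.01,-0.138,0.3],
    [0.015,-0.147,0.317],
    [0.02,-0.149,0.323],
    [0.02,-0.149,0.323],
    [0.02,-0.149,0.323]
  ],
  "dr": [
    [0.02,0,0],
    [0.05,0,0],
    [0.08,0,0],
    [0.11,0,0],
    [0.14,0,0],
    [0.17,0,-0.004],
    [0.2,0,-0.008],
    [0.23,-0.003,-0.008],
    [0.26,-0.003,-0.008],
    [0.29,-0.003,-0.008],
    [0.32,-0.003,-0.008],
    [0.331,-0.003,-0.008],
    [0.331,-0.003,-0.008],
    [0.331,-0.003,-0.008]
  ]
}}

```text
time: 9.55
eef_pos: [0.5173, -0.0219, 0.2225]
tcp_rot: [-0.541, -0.455, 0.541, -0.454]
contact_force: [0.7, 1.6, -0.1]
opening: 1.0
```

```bash
python3 - <<'E'
from h import *
d=cap('wrist','w3');W=world(d)
st()
fit('navy',d,(0,560,0,420),.105,.118,W=W)
fit('tape',d,(0,560,0,420),.03,.075,lambda C:(C[...,0]>120)&(C[...,1]<110)&(C[...,2]<20),W=W)
go(.5175,-.0222,.08,-10)
E
```

```text
t 9.6 tcp [ 0.5176 -0.0218  0.223 ] yawY -9.9 x [-0.     0.001 -1.   ] F [-0.9  0.6 -0.7] op 1.0 q [-0.24 -0.06  1.97  0.    1.23 -0.07]
navy 3898 z 0.1116 c [516.7 -23.6] sz [70.5 45.9] ang 79.83 bbox [253 165  53  77]
tape 1690 z 0.059 c [586.9  29.1] sz [56.9 29.7] ang 80.74 bbox [321  96  36  58]
travel [0.143  0.     0.0005] dr [ 0.0017 -0.0007  0.0003] deg 0.1
```

View pics/w3.png

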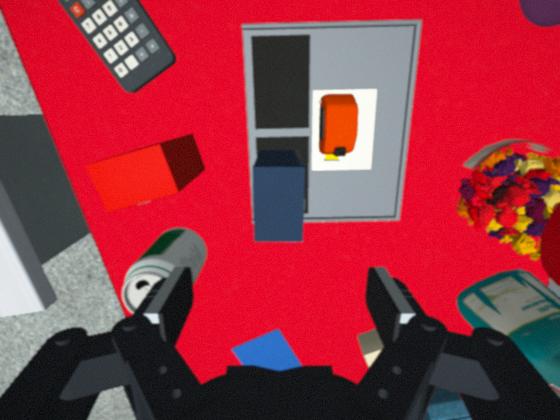

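Navy is centred between the fingers at (279,205), with a measured yaw of about −10°.

Call:
{"op": "play_rows", "data": {
  "claw": [0,0,0,0,0,0,0,0,120,120,180,180,230,255,255,255],
  "travel": [
    [0.03,0,0.001],
    [0.06,0,0.001],
    [0.09,0,0.001],
    [0.115,0,0.001],
    [0.135,0,0.001],
    [0.145,0,0.001],
    [0.149,0,0.001],
    [0.149,0,0.001],
    [0.149,0,0.001],
    [0.149,0,0.001],
    [0.149,0,0.001],
    [0.149,0,0.001],
    [0.149,0,0.001],
    [0.149,0,0.001],
    [0.149,0,0.001],
    [0.149,0,0.001]
  ],
  "dr": [
    [0,0,0],
    [0,0,0],
    [0,0,0],
    [0,0,0],
    [0,0,0],
    [0,0,0],
    [0,0,0],
    [0,0,0],
    [0,0,0],
    [0,0,0],
    [0,0,0],
    [0,0,0],
    [0,0,0],
    [0,0,0],
    [0,0,0],
    [0,0,0]
  ]
}}

```text
time: 11.2
eef_pos: [0.518, -0.0228, 0.0751]
tcp_rot: [0.542, 0.455, -0.541, 0.455]
contact_force: [-1.5, 0.4, 5.5]
opening: 0.524
```

```bash
python3 - <<'E'
from h import *
st()
E
```

```text
t 11.2 tcp [ 0.518  -0.0228  0.0751] yawY -9.9 x [ 0.001  0.    -1.   ] F [-1.5  0.4  5.5] op 0.524 q [-0.24  0.13  2.07  0.    0.94 -0.07]
```

Call:
{"op": "play_rows", "data": {
  "claw": [255,255,255,255,255,255,255],
  "travel": [
    [-0.005,0,0],
    [-0.02,0,0],
    [-0.04,0,0],
    [-0.06,0,0],
    [-0.08,0,0],
    [-0.085,0,0],
    [-0.085,0,0]
  ],
  "dr": [
    [0,0,0],
    [0,0,0],
    [0,0,0],
    [0,0,0],
    [0,0,0],
    [0,0,0],
    [0,0,0]
  ]
}}

```text
time: 11.9
eef_pos: [0.5182, -0.0229, 0.1604]
tcp_rot: [0.542, 0.454, -0.541, 0.455]
contact_force: [-0.3, 0.0, -2.5]
opening: 0.524
```

```bash
python3 - <<'E'
from h import *
st();go(.4743,.2976,.16,9.04)
E
```

```text
t 11.9 tcp [ 0.5182 -0.0229  0.1604] yawY -9.9 x [ 0.002  0.    -1.   ] F [-0.3  0.  -2.5] op 0.524 q [-0.24  0.01  2.02  0.    1.11 -0.07]
travel [ 0.0004 -0.0983 -0.3082] dr [-3.306e-01 -1.000e-04 -2.400e-03] deg 18.9
```

Call:
{"op": "play_rows", "data": {
  "claw": [255,255,255,255,255,255,255,255,255,255,255,255,255,255,255,255],
  "travel": [
    [0,-0.003,-0.01],
    [0,-0.008,-0.026],
    [0,-0.015,-0.047],
    [0,-0.023,-0.072],
    [0,-0.031,-0.098],
    [0,-0.04,-0.126],
    [0,-0.049,-0.154],
    [0,-0.058,-0.182],
    [0,-0.067,-0.21],
    [0,-0.075,-0.236],
    [0,-0.083,-0.26],
    [0,-0.09,-0.282],
    [0,-0.095,-0.298],
    [0,-0.098,-0.308],
    [0,-0.098,-0.308],
    [0,-0.098,-0.308]
  ],
  "dr": [
    [-0.01,0,0],
    [-0.03,0,0],
    [-0.055,0,0],
    [-0.08,0,0],
    [-0.11,0,0],
    [-0.14,0,0],
    [-0.17,0,0],
    [-0.2,0,0],
    [-0.23,0,0],
    [-0.255,0,0],
    [-0.28,0,0],
    [-0.305,0,-0.002],
    [-0.32,0,-0.002],
    [-0.331,0,-0.002],
    [-0.331,0,-0.002],
    [-0.331,0,-0.002]
  ]
}}

```text
time: 13.5
eef_pos: [0.4741, 0.2971, 0.1595]
tcp_rot: [0.458, 0.538, -0.459, 0.538]
contact_force: [0.0, -0.3, -0.9]
opening: 0.528
```

```bash
python3 - <<'E'
from h import *
st();go(.4743,.2976,.072,9.04)
E
```

```text
t 13.5 tcp [0.4741 0.2971 0.1595] yawY 9.08 x [-0.001 -0.001 -1.   ] F [ 0.  -0.3 -0.9] op 0.528 q [ 0.38  0.11  1.92 -0.    1.11  0.22]
travel [ 0.0875  0.0004 -0.0006] dr [0.0006 0.0007 0.0011] deg 0.1
```

Call:
{"op": "play_rows", "data": {
  "claw": [255,255,255,255,255,255,255,255,255,255,80,40,0,0,0,0,0,0,0,0],
  "travel": [
    [0.01,0,0],
    [0.03,0,0],
    [0.05,0,0],
    [0.065,0,0],
    [0.075,0,0],
    [0.081,0,0],
    [0.085,0,0],
    [0.087,0,0],
    [0.089,0,0],
    [0.089,0,0],
    [0.089,0,0],
    [0.089,0,0],
    [0.089,0,0],
    [0.089,0,0],
    [0.065,0,0],
    [0.03,0,0],
    [-0.01,0,0],
    [-0.05,0,0],
    [-0.08,0,0],
    [-0.08,0,0]
  ],
  "dr": [
    [0,0,0],
    [0,0,0],
    [0,0,0],
    [0,0,0],
    [0,0,0],
    [0,0,0],
    [0,0,0],
    [0,0,0],
    [0,0,0],
    [0,0,0],
    [0,0,0],
    [0,0,0],
    [0,0,0],
    [0,0,0],
    [0,0,0],
    [0,0,0],
    [0,0,0],
    [0,0,0],
    [0,0,0],
    [0,0,0]
  ]
}}

```text
time: 15.5
eef_pos: [0.4769, 0.2983, 0.246]
tcp_rot: [0.462, 0.536, -0.456, 0.54]
contact_force: [0.2, -0.1, 0.7]
opening: 0.999
```

```bash
python3 - <<'E'
from h import *
st()
d=cap('wrist','w4');W=world(d)
fit('navy',d,(0,400,0,420),.09,.115,lambda C:(C[...,0]<90),W=W)
fit('cream',d,(0,560,0,420),.115,.14,W=W)
go(.5885,.0300,.24,-8.8)
E
```

```text
t 15.5 tcp [0.4769 0.2983 0.246 ] yawY 9.08 x [ 0.01   0.003 -1.   ] F [ 0.2 -0.1  0.7] op 0.999 q [ 0.38  0.02  1.85 -0.    1.26  0.22]
navy 3178 z 0.1087 c [473.1 296.7] sz [42.9 69.3] ang 8.93 bbox [251 158  46  72]
cream 5587 z 0.1237 c [611.9 317.6] sz [57.  85.7] ang 8.85 bbox [388 154  76  90]
travel [0.0029 0.0692 0.2822] dr [ 0.312  -0.0015 -0.0049] deg 17.9
```

View pics/w4.png

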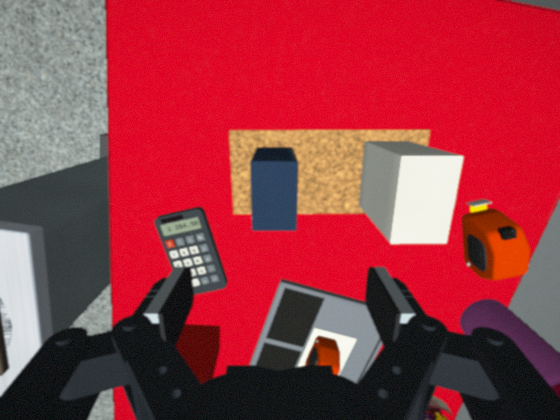

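Both cartons stand upright on the cork mat, navy at (274,190) and cream at (410,195). Next I'll move over the tape.

Call:
{"op": "play_rows", "data": {
  "claw": [0,0,0,0,0,0,0,0,0,0,0,0,0],
  "travel": [
    [0,0.005,0.02],
    [0,0.012,0.048],
    [0,0.019,0.078],
    [0,0.027,0.11],
    [0,0.035,0.142],
    [0,0.043,0.174],
    [0,0.05,0.205],
    [0,0.057,0.234],
    [0,0.063,0.258],
    [0.001,0.067,0.275],
    [0.003,0.069,0.282],
    [0.003,0.069,0.282],
    [0.003,0.069,0.282]
  ],
  "dr": [
    [0.02,0,0],
    [0.05,0,0],
    [0.08,0,0],
    [0.11,0,0],
    [0.14,0,0],
    [0.17,0,-0.004],
    [0.2,0,-0.005],
    [0.23,-0.001,-0.005],
    [0.26,-0.001,-0.005],
    [0.29,-0.001,-0.005],
    [0.312,-0.001,-0.005],
    [0.312,-0.001,-0.005],
    [0.312,-0.001,-0.005]
  ]
}}

```text
time: 16.85
eef_pos: [0.5877, 0.0309, 0.2392]
tcp_rot: [-0.537, -0.461, 0.537, -0.46]
contact_force: [-0.8, 0.0, 0.6]
opening: 1.001
```

```bash
python3 - <<'E'
from h import *
d=cap('wrist','w5');W=world(d);cap('side','s5')
st()
fit('tape or',d,(200,400,100,300),.03,.075,lambda C:(C[...,0]>120)&(C[...,1]<110)&(C[...,2]<20),W=W)
fit('tape all',d,(200,400,100,300),.02,.075,W=W)
fit('tape hi',d,(200,400,100,300),.05,.075,W=W)
fit('white',d,(200,400,100,300),-.005,.02,lambda C:C.min(-1)>180,W=W)
cv2.imwrite('pics/c5.png',cv2.resize(d['img'][120:270,200:380],None,fx=4,fy=4,interpolation=2)[:,:,::-1])
E
```

```text
t 16.95 tcp [0.5879 0.0312 0.2398] yawY -8.71 x [-0.     0.001 -1.   ] F [ 0.7  0.  -1.1] op 0.999 q [-0.12  0.09  1.79  0.    1.26  0.03]
tape or 1229 z 0.0592 c [588.5  32.5] sz [54.2 28.5] ang 81.35 bbox [267 155  27  50]
tape all 1585 z 0.0583 c [589.1  29.7] sz [61.  34.3] ang 81.47 bbox [266 153  31  58]
tape hi 1257 z 0.0593 c [588.6  25.9] sz [53.5 31.3] ang 80.49 bbox [267 163  29  48]
white 2473 z 0.0066 c [598.   17.8] sz [92.2 74. ] ang 81.12 bbox [260 146  60  71]
```

View pics/c5.png

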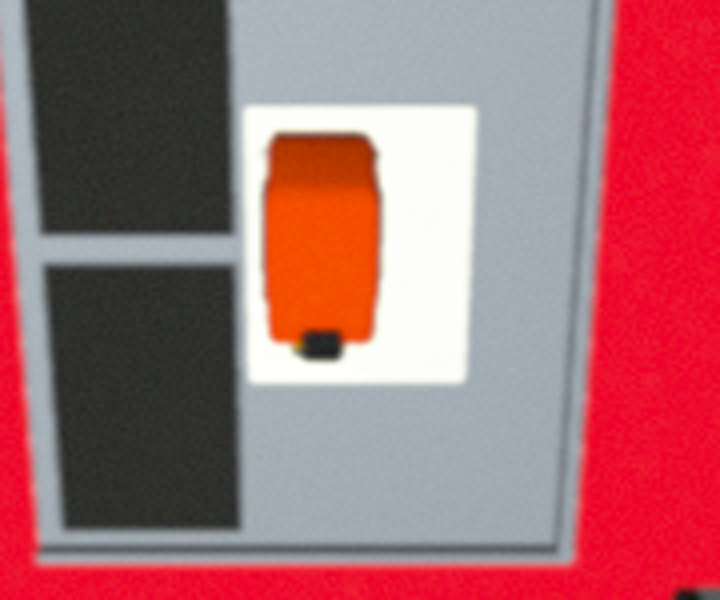

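View pics/s5.png

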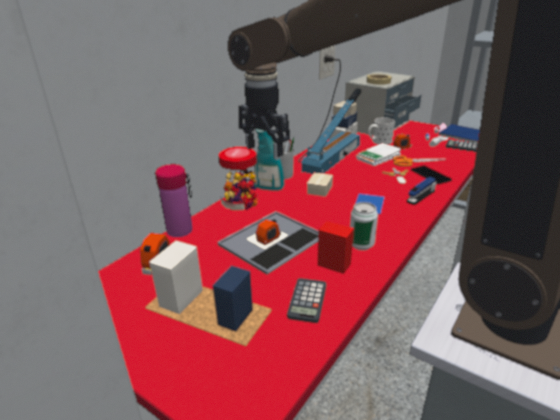

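The side view shows both cartons upright on the cork. The crop shows the tape at (320,240) with free white and black floor on both sides. Grasping the tape.

Call:
{"op": "play_rows", "data": {
  "claw": [0,0,0,0,0,0,0,0,0,0,0,120,160,200,230,255,255,255,255],
  "travel": [
    [0.02,0.001,0.001],
    [0.05,0.001,0.001],
    [0.08,0.001,0.001],
    [0.11,0.001,0.001],
    [0.14,0.001,0.001],
    [0.165,0.001,0.001],
    [0.185,0.001,0.001],
    [0.2,0.001,0.001],
    [0.21,0.001,0.001],
    [0.216,0.001,0.001],
    [0.218,0.001,0.001],
    [0.218,0.001,0.001],
    [0.218,0.001,0.001],
    [0.218,0.001,0.001],
    [0.218,0.001,0.001],
    [0.218,0.001,0.001],
    [0.218,0.001,0.001],
    [0.218,0.001,0.001],
    [0.218,0.001,0.001]
  ],
  "dr": [
    [0,0,0],
    [0,0,0],
    [0,0,0],
    [0,0,0],
    [0,0,0],
    [0,0,0],
    [0,0,0],
    [0,0,0],
    [0,0,0],
    [0,0,0],
    [0,0,0],
    [0,0,0],
    [0,0,0],
    [0,0,0],
    [0,0,0],
    [0,0,0],
    [0,0,0],
    [0,0,0],
    [0,0,0]
  ]
}}

```text
time: 18.85
eef_pos: [0.589, 0.0302, 0.0225]
tcp_rot: [0.537, 0.461, -0.536, 0.46]
contact_force: [-1.1, 0.6, 4.6]
opening: 0.364
```

```bash
python3 - <<'E'
from h import *
st()
E
```

```text
t 18.85 tcp [0.589  0.0302 0.0225] yawY -8.71 x [ 0.     0.001 -1.   ] F [-1.1  0.6  4.6] op 0.364 q [-0.12  0.36  1.91  0.    0.87  0.03]
```

Call:
{"op": "play_rows", "data": {
  "claw": [255,255,255,255,255,255,255],
  "travel": [
    [-0.005,0,0],
    [-0.02,0,0],
    [-0.04,0,0],
    [-0.065,0,0],
    [-0.085,0,0],
    [-0.09,0,0],
    [-0.09,0,0]
  ],
  "dr": [
    [0,0,0],
    [0,0,0],
    [0,0,0],
    [0,0,0],
    [0,0,0],
    [0,0,0],
    [0,0,0]
  ]
}}

```text
time: 19.55
eef_pos: [0.5896, 0.0301, 0.1137]
tcp_rot: [0.537, 0.46, -0.536, 0.461]
contact_force: [-0.3, 0.1, -1.6]
opening: 0.37
```

```bash
python3 - <<'E'
from h import *
st();go(.455,-.3085,.11,17.4)
E
```

```text
t 19.55 tcp [0.5896 0.0301 0.1137] yawY -8.71 x [ 0.003  0.    -1.   ] F [-0.3  0.1 -1.6] op 0.37 q [-0.12  0.22  1.88  0.    1.03  0.03]
travel [ 0.0033 -0.0818  0.355 ] dr [-4.557e-01 -2.000e-04 -2.600e-03] deg 26.1
```

Call:
{"op": "play_rows", "data": {
  "claw": [255,255,255,255,255,255,255,255,255,255,255,255,255,255,255,255,255,255],
  "travel": [
    [0,-0.002,0.008],
    [0,-0.005,0.022],
    [0,-0.01,0.042],
    [0,-0.015,0.066],
    [0,-0.021,0.092],
    [0,-0.028,0.12],
    [0,-0.034,0.149],
    [0,-0.041,0.178],
    [0,-0.048,0.207],
    [0,-0.054,0.236],
    [0,-0.061,0.264],
    [0,-0.067,0.29],
    [0,-0.072,0.314],
    [0,-0.077,0.334],
    [0,-0.08,0.348],
    [0.003,-0.082,0.355],
    [0.003,-0.082,0.355],
    [0.003,-0.082,0.355]
  ],
  "dr": [
    [-0.01,0,0],
    [-0.03,0,0],
    [-0.055,0,0],
    [-0.085,0,0],
    [-0.12,0,0],
    [-0.155,0,0],
    [-0.19,0,0],
    [-0.23,0,0],
    [-0.265,0,0],
    [-0.3,0,0],
    [-0.335,0,0],
    [-0.37,0,0],
    [-0.4,0,0],
    [-0.43,0,0],
    [-0.45,0,-0.002],
    [-0.456,0,-0.002],
    [-0.456,0,-0.002],
    [-0.456,0,-0.002]
  ]
}}

```text
time: 21.35
eef_pos: [0.4543, -0.3076, 0.1092]
tcp_rot: [0.419, 0.571, -0.418, 0.569]
contact_force: [-0.1, -0.0, -1.3]
opening: 0.365
```

```bash
python3 - <<'E'
from h import *
st();go(.455,-.3085,.0195,17.4)
d=cap('side','s6');cap('wrist','w6')
E
```

```text
t 21.35 tcp [ 0.4543 -0.3076  0.1092] yawY 17.4 x [-0.001  0.002 -1.   ] F [-0.1 -0.  -1.3] op 0.365 q [-0.78  0.15  1.98  0.    1.02 -1.08]
travel [0.0897 0.0005 0.0012] dr [ 0.     -0.0021  0.0002] deg 0.1
```

View pics/w6.png

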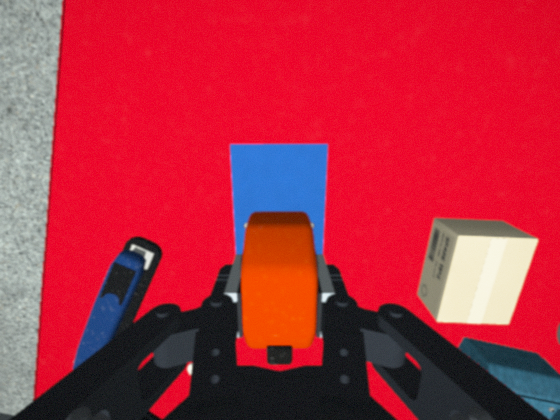

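The wrist view shows the tape at (280,280), aligned over the blue mat at (280,200). Lowering it now.

Call:
{"op": "play_rows", "data": {
  "claw": [255,255,255,255,255,255,255,255,255,255,255,120,60,0,0,0],
  "travel": [
    [0.01,0,0.001],
    [0.03,0,0.001],
    [0.05,0,0.001],
    [0.065,0,0.001],
    [0.077,0,0.001],
    [0.084,0,0.001],
    [0.088,0,0.001],
    [0.09,0,0.001],
    [0.091,0,0.001],
    [0.092,0,0.001],
    [0.092,0,0.001],
    [0.092,0,0.001],
    [0.092,0,0.001],
    [0.092,0,0.001],
    [0.092,0,0.001],
    [0.092,0,0.001]
  ],
  "dr": [
    [0,0,0],
    [0,0,0],
    [0,0,0],
    [0,0,0],
    [0,0,0],
    [0,0,0],
    [0,0,0],
    [0,0,0],
    [0,0,0],
    [0,0,0],
    [0,0,0],
    [0,0,0],
    [0,0,0],
    [0,0,0],
    [0,0,0],
    [0,0,0]
  ]
}}

```text
time: 23.05
eef_pos: [0.4551, -0.3085, 0.0178]
tcp_rot: [0.419, 0.57, -0.418, 0.57]
contact_force: [0.3, 0.8, 0.6]
opening: 0.999
```

Call:
{"op": "play_rows", "data": {
  "claw": [0,0,0,0,0,0,0,0,0],
  "travel": [
    [-0.015,0,0],
    [-0.04,0,0],
    [-0.07,0,0],
    [-0.1,0,0],
    [-0.13,0,0],
    [-0.16,0,0],
    [-0.18,0,0],
    [-0.18,0,0],
    [-0.18,0,0]
  ],
  "dr": [
    [0,0,0],
    [0,0,0],
    [0,0,0],
    [0,0,0],
    [0,0,0],
    [0,0,0],
    [0,0,0],
    [0,0,0],
    [0,0,0]
  ]
}}

```text
time: 23.95
eef_pos: [0.4551, -0.3086, 0.1982]
tcp_rot: [0.419, 0.57, -0.418, 0.57]
contact_force: [0.8, -0.7, -0.4]
opening: 1.002
```

```bash
python3 - <<'E'
from h import *
st();d=cap('wrist','w7');W=world(d)
fit('tape',d,(200,400,100,300),.02,.075,W=W)
fit('tan',d,(200,560,50,420),.033,.05,lambda C:(C[...,1]>120),W=W)
go(.630,-.3068,.2,15.15)
E
```

```text
t 23.95 tcp [ 0.4551 -0.3086  0.1982] yawY 17.46 x [ 0.001  0.    -1.   ] F [ 0.8 -0.7 -0.4] op 1.002 q [-0.78  0.04  1.92  0.    1.18 -1.09]
tape 2023 z 0.055 c [ 456.8 -308.7] sz [34.8 60.5] ang 18.2 bbox [264 158  35  65]
tan 4135 z 0.0403 c [ 628.1 -308.8] sz [63.8 80.6] ang 14.63 bbox [396 199  73  70]
travel [-0.0033  0.1678  0.0513] dr [ 0.0402 -0.0022  0.0004] deg 2.3
```

View pics/w7.png

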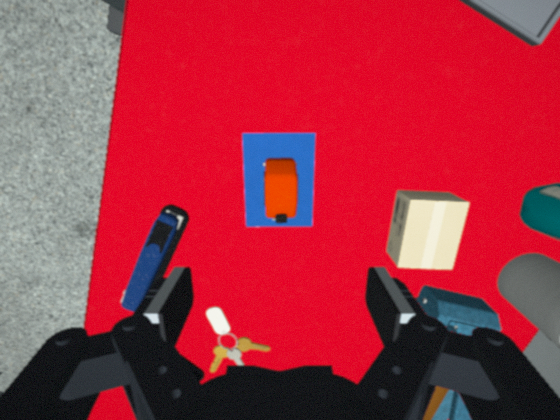

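The tape stands inside the blue mat at (280,188). Next the tan carton at (428,230), after checking for clearance around it.

```bash
python3 - <<'E'
from h import *
for t in('top0','w7'):
    W=world(load(t)).reshape(-1,3);z=load(t)['range_z'].reshape(-1)
    W=W[z>0]
    dd=np.hypot(W[:,0]-.629,W[:,1]+.3076)
    for lo,hi in((.06,.12),(.12,.25),(.25,.6)):
        m=(dd<.3)&(W[:,2]>lo)&(W[:,2]<hi)
        if m.any():
            i=np.argmin(np.where(m,dd,9));print(t,lo,W[i].round(3),dd[i].round(3),m.sum())
d=load('w7');W=world(d)
go(.6292,-.3076,.2,14.8)
E
```

```text
top0 0.06 [ 0.674 -0.388  0.06 ] 0.092 5003
top0 0.12 [ 0.752 -0.32   0.132] 0.124 8392
top0 0.25 [ 0.776 -0.247  0.252] 0.159 5840
w7 0.06 [ 0.677 -0.391  0.06 ] 0.096 2321
w7 0.12 [ 0.507 -0.287  0.236] 0.124 5362
w7 0.25 [ 0.525 -0.295  0.268] 0.104 36950
travel [-0.0033  0.1668  0.0519] dr [ 0.0463 -0.0022  0.0004] deg 2.7
```

Call:
{"op": "play_rows", "data": {
  "claw": [0,0,0,0,0,0,0,0,0,0],
  "travel": [
    [0,0.015,0.005],
    [0,0.035,0.011],
    [0,0.06,0.019],
    [0,0.085,0.026],
    [0,0.11,0.034],
    [0,0.135,0.042],
    [0,0.155,0.048],
    [0,0.167,0.052],
    [0,0.167,0.052],
    [0,0.167,0.052]
  ],
  "dr": [
    [0,0,0],
    [0.01,0,0],
    [0.02,0,0],
    [0.03,0,0],
    [0.04,0,0],
    [0.046,0,0],
    [0.046,-0.002,0],
    [0.046,-0.002,0],
    [0.046,-0.002,0],
    [0.046,-0.002,0]
  ]
}}

```text
time: 25.0
eef_pos: [0.6293, -0.307, 0.1947]
tcp_rot: [0.431, 0.562, -0.431, 0.559]
contact_force: [0.3, -0.2, 0.5]
opening: 1.0
```

```bash
python3 - <<'E'
from h import *
st();d=cap('wrist','w8');W=world(d)
fit('tan',d,(200,560,50,420),.035,.05,lambda C:(C[...,1]>120),W=W)
go(.6292,-.3076,.01,14.8)
E
```

```text
t 25.0 tcp [ 0.6293 -0.307   0.1947] yawY 14.85 x [-0.003  0.002 -1.   ] F [ 0.3 -0.2  0.5] op 1.0 q [-0.6   0.37  1.54 -0.    1.24 -0.86]
tan 4654 z 0.0403 c [ 628.7 -308.8] sz [63.1 80.9] ang 14.71 bbox [248 152  63  77]
travel [0.1851 0.0005 0.0008] dr [ 0.0004 -0.0021  0.0021] deg 0.2
```

View pics/w8.png

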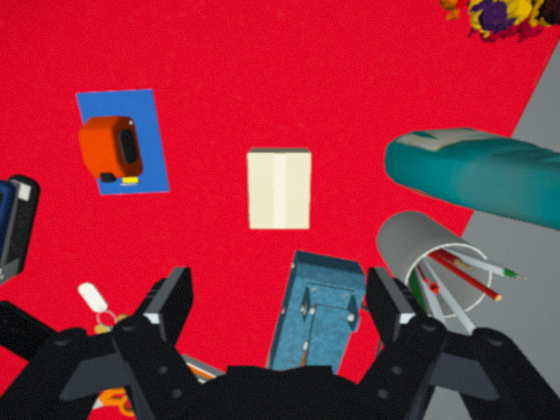

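Tan is centred at (279,190), with the lamp base clear behind it at (325,310).

Call:
{"op": "play_rows", "data": {
  "claw": [0,0,0,0,0,0,0,0,0,0,60,100,160,220,255,255,255,255],
  "travel": [
    [0.02,0,0.001],
    [0.05,0,0.001],
    [0.08,0,0.001],
    [0.11,0,0.001],
    [0.135,0,0.001],
    [0.155,0,0.001],
    [0.17,0,0.001],
    [0.179,0,0.001],
    [0.184,0,0.001],
    [0.184,0,0.001],
    [0.184,0,0.001],
    [0.184,0,0.001],
    [0.184,0,0.001],
    [0.184,0,0.001],
    [0.184,0,0.001],
    [0.184,0,0.001],
    [0.184,0,0.001],
    [0.184,0,0.001]
  ],
  "dr": [
    [0,-0.002,0.002],
    [0,-0.002,0.002],
    [0,-0.002,0.002],
    [0,-0.002,0.002],
    [0,-0.002,0.002],
    [0,-0.002,0.002],
    [0,-0.002,0.002],
    [0,-0.002,0.002],
    [0,-0.002,0.002],
    [0,-0.002,0.002],
    [0,-0.002,0.002],
    [0,-0.002,0.002],
    [0,-0.002,0.002],
    [0,-0.002,0.002],
    [0,-0.002,0.002],
    [0,-0.002,0.002],
    [0,-0.002,0.002],
    [0,-0.002,0.002]
  ]
}}

```text
time: 26.85
eef_pos: [0.6297, -0.3085, 0.0127]
tcp_rot: [0.431, 0.559, -0.431, 0.561]
contact_force: [0.7, -0.5, 5.4]
opening: 0.734
```

Call:
{"op": "play_rows", "data": {
  "claw": [255,255,255,255,255,255,255],
  "travel": [
    [-0.005,0,0],
    [-0.02,0,0],
    [-0.04,0,0],
    [-0.065,0,0],
    [-0.085,0,0],
    [-0.09,0,0],
    [-0.09,0,0]
  ],
  "dr": [
    [0,0,0],
    [0,0,0],
    [0,0,0],
    [0,0,0],
    [0,0,0],
    [0,0,0],
    [0,0,0]
  ]
}}

```text
time: 27.55
eef_pos: [0.6299, -0.3086, 0.104]
tcp_rot: [0.431, 0.559, -0.431, 0.562]
contact_force: [-1.1, -0.0, -1.5]
opening: 0.736
```

```bash
python3 - <<'E'
from h import *
st();go(.5993,.0187,.1,-8.8)
E
```

```text
t 27.55 tcp [ 0.6299 -0.3086  0.104 ] yawY 14.83 x [ 0.004 -0.002 -1.   ] F [-1.1 -0.  -1.5] op 0.736 q [-0.6   0.46  1.6   0.    1.08 -0.86]
travel [ 0.0031  0.0542 -0.3243] dr [ 0.4124  0.0027 -0.0035] deg 23.6
```

Call:
{"op": "play_rows", "data": {
  "claw": [255,255,255,255,255,255,255,255,255,255,255,255,255,255,255,255],
  "travel": [
    [0,0.001,-0.008],
    [0,0.004,-0.024],
    [0,0.008,-0.046],
    [0,0.012,-0.072],
    [0,0.017,-0.1],
    [0,0.022,-0.13],
    [0,0.027,-0.16],
    [0,0.032,-0.19],
    [0,0.037,-0.22],
    [0,0.042,-0.248],
    [0,0.046,-0.274],
    [0,0.05,-0.297],
    [0,0.053,-0.315],
    [0,0.054,-0.324],
    [0,0.054,-0.324],
    [0,0.054,-0.324]
  ],
  "dr": [
    [0.01,0,0],
    [0.03,0,0],
    [0.06,0,0],
    [0.09,0,0],
    [0.125,0,0],
    [0.165,0,0],
    [0.205,0,0],
    [0.245,0,0],
    [0.285,0,0],
    [0.32,0.003,-0.003],
    [0.35,0.003,-0.003],
    [0.38,0.003,-0.003],
    [0.4,0.003,-0.003],
    [0.412,0.003,-0.003],
    [0.412,0.003,-0.003],
    [0.412,0.003,-0.003]
  ]
}}

```text
time: 29.15
eef_pos: [0.5988, 0.0181, 0.1025]
tcp_rot: [-0.537, -0.461, 0.537, -0.46]
contact_force: [-0.1, -0.4, -0.9]
opening: 0.735
```

```bash
python3 - <<'E'
from h import *
st();go(.5993,.0187,.0187,-8.8)
d=cap('wrist','w9');W=world(d)
E
```

```text
t 29.15 tcp [0.5988 0.0181 0.1025] yawY -8.75 x [-0.  0. -1.] F [-0.1 -0.4 -0.9] op 0.735 q [-0.14  0.26  1.86  0.    1.02  0.01]
travel [ 0.0838  0.0004 -0.0006] dr [ 0.0008 -0.      0.0005] deg 0.1
```

View pics/w9.png

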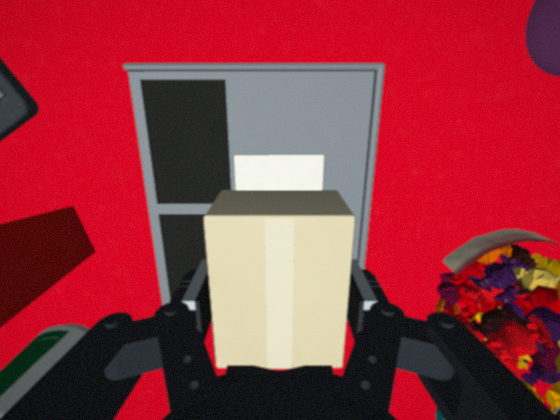

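Tan is held level and square at (279,290), over the white bay at (279,170).

Call:
{"op": "play_rows", "data": {
  "claw": [255,255,255,255,255,255,255,255,255,255,140,100,60,20,0,0],
  "travel": [
    [0.01,0,0],
    [0.03,0,-0.001],
    [0.05,0,-0.001],
    [0.062,0,-0.001],
    [0.072,0,-0.001],
    [0.078,0,-0.001],
    [0.082,0,-0.001],
    [0.084,0,-0.001],
    [0.085,0,-0.001],
    [0.085,0,-0.001],
    [0.085,0,-0.001],
    [0.085,0,-0.001],
    [0.085,0,-0.001],
    [0.085,0,-0.001],
    [0.085,0,-0.001],
    [0.085,0,-0.001]
  ],
  "dr": [
    [0,0,0],
    [0,0,0],
    [0,0,0],
    [0,0,0],
    [0,0,0],
    [0,0,0],
    [0,0,0],
    [0,0,0],
    [0,0,0],
    [0,0,0],
    [0,0,0],
    [0,0,0],
    [0,0,0],
    [0,0,0],
    [0,0,0],
    [0,0,0]
  ]
}}

```text
time: 30.8
eef_pos: [0.5991, 0.0188, 0.0175]
tcp_rot: [-0.537, -0.46, 0.537, -0.46]
contact_force: [0.4, 0.2, -1.3]
opening: 0.998
```

Call:
{"op": "play_rows", "data": {
  "claw": [0,0,0,0,0,0,0,0,0],
  "travel": [
    [-0.015,0,0],
    [-0.04,0,0],
    [-0.07,0,0],
    [-0.1,0,0],
    [-0.13,0,0],
    [-0.16,0,0],
    [-0.2,0,0],
    [-0.22,0,0],
    [-0.22,0,0]
  ],
  "dr": [
    [0,0,0],
    [0,0,0],
    [0,0,0],
    [0,0,0],
    [0,0,0],
    [0,0,0],
    [0,0,0],
    [0,0,0],
    [0,0,0]
  ]
}}

```text
time: 31.7
eef_pos: [0.6014, 0.0185, 0.2435]
tcp_rot: [0.539, 0.458, -0.535, 0.463]
contact_force: [-1.2, 0.0, 0.7]
opening: 1.001
```

```bash
python3 - <<'E'
from h import *
st();d=cap('wrist','w10');W=world(d);t=cap('top','t10')
fit('tan',d,(150,400,50,350),.038,.055,lambda C:(C[...,1]>120),W=W)
fit('tray',d,(150,420,50,380),-.005,.03,lambda C:(abs(C[...,0]-C[...,1])<25),W=W)
cv2.imwrite('pics/c10.png',cv2.resize(d['img'][100:300,180:400],None,fx=3,fy=3,interpolation=2)[:,:,::-1])
go(.4741,.2968,.24,9)
E
```

```text
t 31.7 tcp [0.6014 0.0185 0.2435] yawY -8.79 x [ 0.01  -0.001 -1.   ] F [-1.2  0.   0.7] op 1.001 q [-0.14  0.11  1.76  0.    1.26  0.02]
tan 3672 z 0.0463 c [599.7  19.1] sz [79.3 63.1] ang 81.13 bbox [248 145  57  68]
tray 20897 z 0.0065 c [580.9  21.5] sz [216.4 182.7] ang 81.21 bbox [180  81 159 171]
travel [-0.0023 -0.1659 -0.2557] dr [-3.106e-01 -1.000e-04 -3.000e-04] deg 17.8
```

View pics/c10.png

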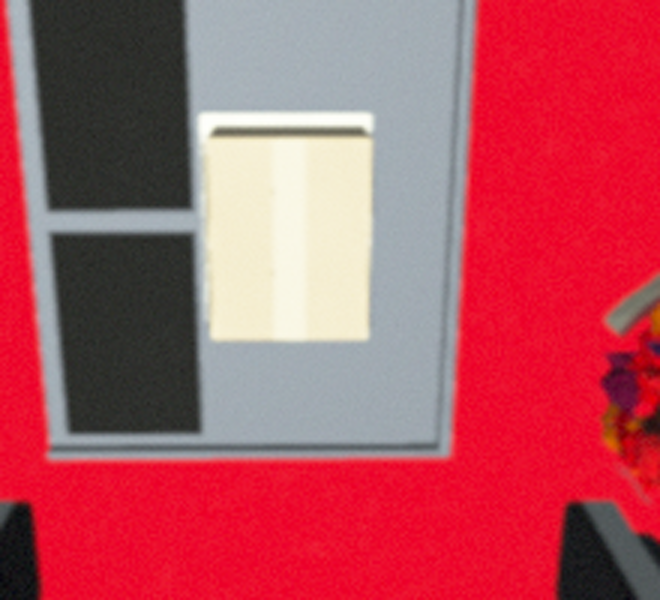

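```bash
python3 - <<'E'
from h import *
d=load('top0');t=load('t10')
cv2.imwrite('pics/t10c.png',cv2.resize(t['img'][140:270,215:350],None,fx=4,fy=4,interpolation=2)[:,:,::-1])
fit('tan',t,(240,330,160,230),.04,.055,lambda C:(C[...,1]>120))
E
```

```text
tan 159 z 0.0464 c [586.   -4.1] sz [26.1 38.5] ang 80.36 bbox [286 193  14  18]
```

View pics/t10.png

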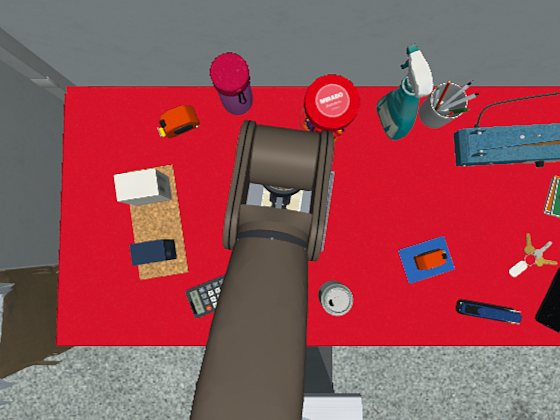

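The arm hides the tray in this view. I'll move on to navy and check tan from the top there.

Call:
{"op": "play_rows", "data": {
  "claw": [0,0,0,0,0,0,0,0,0,0,0,0],
  "travel": [
    [0,-0.015,-0.023],
    [0,-0.033,-0.051],
    [0,-0.053,-0.081],
    [0,-0.073,-0.112],
    [0,-0.093,-0.143],
    [0,-0.113,-0.174],
    [0,-0.133,-0.205],
    [0,-0.15,-0.231],
    [0,-0.162,-0.249],
    [0,-0.166,-0.256],
    [0,-0.166,-0.256],
    [0,-0.166,-0.256]
  ],
  "dr": [
    [-0.02,0,0],
    [-0.05,0,0],
    [-0.09,0,0],
    [-0.13,0,0],
    [-0.17,0,0],
    [-0.21,0,0],
    [-0.25,0,0],
    [-0.28,0,0],
    [-0.3,0,0],
    [-0.311,0,0],
    [-0.311,0,0],
    [-0.311,0,0]
  ]
}}

```text
time: 33.0
eef_pos: [0.474, 0.2964, 0.2366]
tcp_rot: [0.459, 0.538, -0.46, 0.538]
contact_force: [0.2, -0.2, -0.6]
opening: 1.003
```

```bash
python3 - <<'E'
from h import *
t=cap('top','t11');d=cap('wrist','w11');W=world(d);st()
fit('tan',t,(240,330,160,230),.04,.055,lambda C:(C[...,1]>120))
fit('tray',t,(222,340,150,255),-.005,.03,lambda C:(abs(C[...,0]-C[...,1])<25))
fit('navy',d,(0,400,0,420),.1,.115,lambda C:(C[...,0]<90),W=W)
cv2.imwrite('pics/t11c.png',cv2.resize(t['img'][140:270,215:350],None,fx=4,fy=4,interpolation=2)[:,:,::-1])
go(.4741,.297,.0721,9)
E
```

```text
t 33.1 tcp [0.4744 0.2961 0.2372] yawY 8.93 x [-0.    -0.001 -1.   ] F [-0.1  0.5  0.2] op 0.998 q [ 0.38  0.03  1.86 -0.    1.26  0.22]
tan 1023 z 0.0466 c [601.9  20.7] sz [80.  62.9] ang 80.95 bbox [262 178  40  33]
tray 6513 z 0.0069 c [582.7  21.6] sz [219.  184.1] ang 81.19 bbox [228 158 106  93]
navy 3277 z 0.1087 c [473.  296.9] sz [42.8 68.8] ang 8.78 bbox [255 159  48  72]
travel [ 1.651e-01 -1.000e-04 -1.000e-03] dr [-0.0012  0.0005  0.0004] deg 0.1
```

View pics/t11c.png

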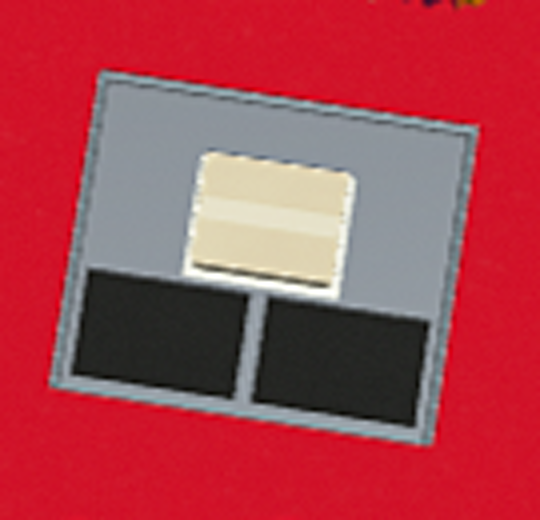

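View pics/w11.png

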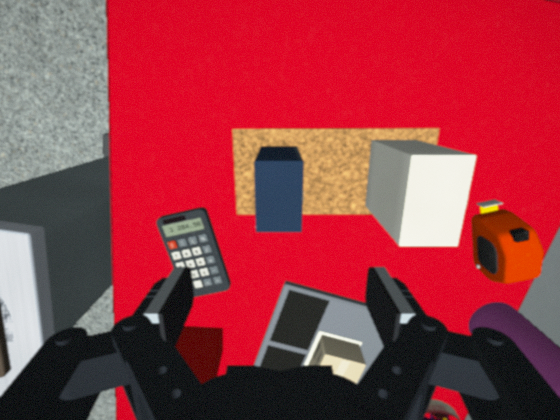

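Tan lies inside the white bay with white showing all round, about 1–2 mm off centre. Navy stands at (278,190), so I'm picking it up.

Call:
{"op": "play_rows", "data": {
  "claw": [0,0,0,0,0,0,0,0,0,120,120,180,230,255,255,255,255],
  "travel": [
    [0.02,0,-0.0015],
    [0.05,0,-0.0015],
    [0.08,0,-0.0015],
    [0.11,0,-0.0015],
    [0.135,0,-0.0015],
    [0.152,0,-0.0015],
    [0.161,0,-0.0015],
    [0.165,0,-0.0015],
    [0.165,0,-0.0015],
    [0.165,0,-0.0015],
    [0.165,0,-0.0015],
    [0.165,0,-0.0015],
    [0.165,0,-0.0015],
    [0.165,0,-0.0015],
    [0.165,0,-0.0015],
    [0.165,0,-0.0015],
    [0.165,0,-0.0015]
  ],
  "dr": [
    [0,0,0],
    [0,0,0],
    [0,0,0],
    [0,0,0],
    [0,0,0],
    [0,0,0],
    [0,0,0],
    [0,0,0],
    [0,0,0],
    [0,0,0],
    [0,0,0],
    [0,0,0],
    [0,0,0],
    [0,0,0],
    [0,0,0],
    [0,0,0],
    [0,0,0]
  ]
}}

```text
time: 34.8
eef_pos: [0.4746, 0.2978, 0.0732]
tcp_rot: [0.46, 0.537, -0.459, 0.538]
contact_force: [-1.7, 0.3, 5.4]
opening: 0.524
```

```bash
python3 - <<'E'
from h import *
st()
E
```

```text
t 34.8 tcp [0.4746 0.2978 0.0732] yawY 8.94 x [ 0.001 -0.    -1.   ] F [-1.7  0.3  5.4] op 0.524 q [ 0.38  0.22  1.97 -0.    0.95  0.22]
```

Call:
{"op": "play_rows", "data": {
  "claw": [255,255,255,255,255,255,255],
  "travel": [
    [-0.005,0,0],
    [-0.02,0,0],
    [-0.04,0,0],
    [-0.06,0,0],
    [-0.08,0,0],
    [-0.087,0,0],
    [-0.087,0,0]
  ],
  "dr": [
    [0,0,0],
    [0,0,0],
    [0,0,0],
    [0,0,0],
    [0,0,0],
    [0,0,0],
    [0,0,0]
  ]
}}

```text
time: 35.5
eef_pos: [0.4754, 0.2981, 0.1619]
tcp_rot: [0.461, 0.537, -0.458, 0.538]
contact_force: [1.4, 0.5, -1.4]
opening: 0.522
```

```bash
python3 - <<'E'
from h import *
st();go(.518,-.0228,.16,-9.7)
E
```

```text
t 35.5 tcp [0.4754 0.2981 0.1619] yawY 8.94 x [ 0.004  0.001 -1.   ] F [ 1.4  0.5 -1.4] op 0.522 q [ 0.38  0.1   1.92 -0.    1.11  0.22]
travel [ 0.0017 -0.0078  0.3237] dr [ 0.3254 -0.0011 -0.0038] deg 18.6
```

Call:
{"op": "play_rows", "data": {
  "claw": [255,255,255,255,255,255,255,255,255,255,255,255,255,255,255,255,255],
  "travel": [
    [0,0,0.008],
    [0,0,0.024],
    [0,-0.001,0.046],
    [0,-0.002,0.072],
    [0,-0.003,0.1],
    [0,-0.003,0.13],
    [0,-0.004,0.16],
    [0,-0.005,0.19],
    [0,-0.005,0.22],
    [0,-0.006,0.248],
    [0,-0.007,0.274],
    [0,-0.007,0.297],
    [0,-0.008,0.315],
    [0,-0.008,0.324],
    [0,-0.008,0.324],
    [0,-0.008,0.324],
    [0,-0.008,0.324]
  ],
  "dr": [
    [0.01,0,0],
    [0.03,0,0],
    [0.055,0,0],
    [0.08,0,0],
    [0.105,0,0],
    [0.135,0,0],
    [0.165,0,0],
    [0.195,0,0],
    [0.225,0,0],
    [0.255,-0.001,-0.004],
    [0.28,-0.001,-0.004],
    [0.305,-0.001,-0.004],
    [0.32,-0.001,-0.004],
    [0.325,-0.001,-0.004],
    [0.325,-0.001,-0.004],
    [0.325,-0.001,-0.004],
    [0.325,-0.001,-0.004]
  ]
}}

```text
time: 37.2
eef_pos: [0.5175, -0.0225, 0.1614]
tcp_rot: [-0.54, -0.457, 0.54, -0.456]
contact_force: [0.5, -0.0, -1.4]
opening: 0.524
```

```bash
python3 - <<'E'
from h import *
st();go(.518,-.0228,.0762,-9.7)
E
```

```text
t 37.2 tcp [ 0.5175 -0.0225  0.1614] yawY -9.64 x [-0.001  0.001 -1.   ] F [ 0.5 -0.  -1.4] op 0.524 q [-0.24  0.01  2.02  0.    1.11 -0.07]
travel [0.0852 0.0007 0.0002] dr [ 0.0011 -0.0004  0.0009] deg 0.1
```

Call:
{"op": "play_rows", "data": {
  "claw": [255,255,255,255,255,255,255,255,255,255,80,40,0,0],
  "travel": [
    [0.01,0.0005,0],
    [0.03,0.0005,0],
    [0.05,0.0005,0],
    [0.065,0.0005,0],
    [0.075,0.0005,0],
    [0.081,0.0005,0],
    [0.084,0.0005,0],
    [0.0855,0.0005,0],
    [0.0865,0.0005,0],
    [0.0865,0.0005,0],
    [0.0865,0.0005,0],
    [0.0865,0.0005,0],
    [0.0865,0.0005,0],
    [0.0865,0.0005,0]
  ],
  "dr": [
    [0,0,0.001],
    [0,0,0.001],
    [0,0,0.001],
    [0,0,0.001],
    [0,0,0.001],
    [0,0,0.001],
    [0,0,0.001],
    [0,0,0.001],
    [0,0,0.001],
    [0,0,0.001],
    [0,0,0.001],
    [0,0,0.001],
    [0,0,0.001],
    [0,0,0.001]
  ]
}}

```text
time: 38.6
eef_pos: [0.518, -0.0226, 0.0749]
tcp_rot: [0.54, 0.456, -0.54, 0.456]
contact_force: [-1.0, -0.1, 0.3]
opening: 1.002
```

Call:
{"op": "play_rows", "data": {
  "claw": [0,0,0,0,0,0,0,0],
  "travel": [
    [-0.015,0,0],
    [-0.04,0,0],
    [-0.07,0,0],
    [-0.1,0,0],
    [-0.13,0,0],
    [-0.15,0,0],
    [-0.15,0,0],
    [-0.15,0,0]
  ],
  "dr": [
    [0,0,0],
    [0,0,0],
    [0,0,0],
    [0,0,0],
    [0,0,0],
    [0,0,0],
    [0,0,0],
    [0,0,0]
  ]
}}

```text
time: 39.4
eef_pos: [0.5179, -0.0227, 0.2254]
tcp_rot: [0.541, 0.456, -0.54, 0.457]
contact_force: [0.0, -0.2, -0.3]
opening: 0.993
```

```bash
python3 - <<'E'
from h import *
d=cap('wrist','w12');W=world(d);st()
fit('navy',d,(0,560,0,420),.105,.118,W=W)
go(.6135,.3196,.24,9)
E
```

```text
t 39.45 tcp [ 0.5173 -0.0225  0.2241] yawY -9.64 x [-0.001  0.001 -1.   ] F [-0.6  0.2 -0.6] op 1.004 q [-0.24 -0.06  1.97  0.    1.23 -0.07]
navy 3822 z 0.1117 c [517.9 -23.8] sz [70.  45.8] ang 80.12 bbox [253 164  53  76]
travel [-0.0158  0.0376 -0.3534] dr [-0.3253 -0.0006  0.0009] deg 18.6
```

View pics/w12.png

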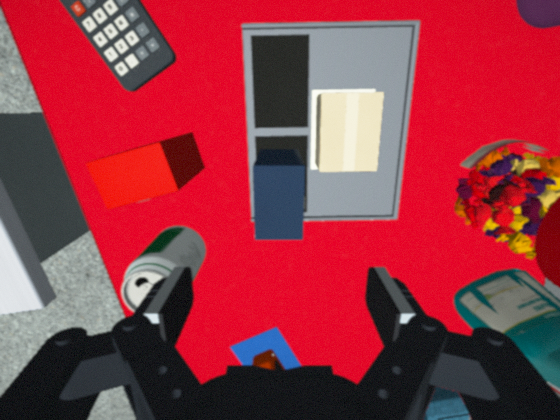

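Navy is back within about 1 mm by the same wrist measurement, and upright at (279,200). Now cream.

Call:
{"op": "play_rows", "data": {
  "claw": [0,0,0,0,0,0,0,0,0,0,0,0,0,0],
  "travel": [
    [-0.002,0.002,-0.02],
    [-0.005,0.005,-0.048],
    [-0.008,0.009,-0.08],
    [-0.012,0.012,-0.114],
    [-0.015,0.016,-0.148],
    [-0.015,0.019,-0.182],
    [-0.015,0.023,-0.216],
    [-0.015,0.027,-0.25],
    [-0.015,0.03,-0.284],
    [-0.015,0.034,-0.316],
    [-0.015,0.036,-0.34],
    [-0.015,0.037,-0.353],
    [-0.015,0.037,-0.353],
    [-0.015,0.037,-0.353]
  ],
  "dr": [
    [-0.02,0,0],
    [-0.05,0,0],
    [-0.08,0,0],
    [-0.11,0,0],
    [-0.14,0,0],
    [-0.17,0,0],
    [-0.2,0,0],
    [-0.23,0,0],
    [-0.26,0,0],
    [-0.29,0,0],
    [-0.31,0,0],
    [-0.325,0,0],
    [-0.325,0,0],
    [-0.325,0,0]
  ]
}}

```text
time: 40.85
eef_pos: [0.6124, 0.3185, 0.2379]
tcp_rot: [0.459, 0.538, -0.46, 0.537]
contact_force: [0.0, 0.4, 0.2]
opening: 0.999
```

```bash
python3 - <<'E'
from h import *
d=cap('wrist','w13');W=world(d);st()
fit('cream',d,(0,560,0,420),.11,.14,W=W)
t=cap('top','t13')
go(.6128,.3192,.0785,9)
fit('tan',t,(240,330,160,230),.04,.055,lambda C:(C[...,1]>120))
fit('navy',t,(265,335,195,255),.108,.12)
E
```

```text
t 40.9 tcp [0.6126 0.3182 0.2384] yawY 8.93 x [-0.002 -0.    -1.   ] F [-0.  -0.6  0.1] op 0.997 q [0.33 0.32 1.53 0.   1.3  0.18]
cream 5707 z 0.1237 c [611.8 318.2] sz [55.8 84.9] ang 9.09 bbox [247 153  64  93]
travel [ 0.1603  0.0005 -0.0011] dr [-0.0017 -0.0002  0.0017] deg 0.1
tan 1017 z 0.0467 c [601.8  20.6] sz [80. 62.] ang 81.02 bbox [262 178  40  33]
navy 728 z 0.112 c [519.2 -21.8] sz [69.8 44.6] ang 80.44 bbox [285 218  36  26]
```

Call:
{"op": "play_rows", "data": {
  "claw": [0,0,0,0,0,0,0,0,0,120,120,180,230,255,255,255,255],
  "travel": [
    [0.02,0,-0.001],
    [0.05,0,-0.001],
    [0.08,0,-0.001],
    [0.11,0,-0.001],
    [0.135,0,-0.001],
    [0.15,0,-0.001],
    [0.157,0,-0.001],
    [0.16,0,-0.001],
    [0.16,0,-0.001],
    [0.16,0,-0.001],
    [0.16,0,-0.001],
    [0.16,0,-0.001],
    [0.16,0,-0.001],
    [0.16,0,-0.001],
    [0.16,0,-0.001],
    [0.16,0,-0.001],
    [0.16,0,-0.001]
  ],
  "dr": [
    [0,0,0.002],
    [0,0,0.002],
    [0,0,0.002],
    [0,0,0.002],
    [0,0,0.002],
    [0,0,0.002],
    [0,0,0.002],
    [0,0,0.002],
    [0,0,0.002],
    [0,0,0.002],
    [0,0,0.002],
    [0,0,0.002],
    [0,0,0.002],
    [0,0,0.002],
    [0,0,0.002],
    [0,0,0.002],
    [0,0,0.002]
  ]
}}

```text
time: 42.65
eef_pos: [0.6129, 0.3194, 0.0803]
tcp_rot: [0.46, 0.537, -0.459, 0.538]
contact_force: [-1.8, -0.0, 5.3]
opening: 0.64
```

```bash
python3 - <<'E'
from h import *
st()
E
```

```text
t 42.65 tcp [0.6129 0.3194 0.0803] yawY 8.91 x [ 0.002  0.001 -1.   ] F [-1.8 -0.   5.3] op 0.64 q [0.33 0.47 1.63 0.   1.04 0.18]
```

Call:
{"op": "play_rows", "data": {
  "claw": [255,255,255,255,255,255,255],
  "travel": [
    [-0.005,0,0],
    [-0.02,0,0],
    [-0.04,0,0],
    [-0.06,0,0],
    [-0.08,0,0],
    [-0.085,0,0],
    [-0.085,0,0]
  ],
  "dr": [
    [0,0,0],
    [0,0,0],
    [0,0,0],
    [0,0,0],
    [0,0,0],
    [0,0,0],
    [0,0,0]
  ]
}}

```text
time: 43.35
eef_pos: [0.6134, 0.3195, 0.1668]
tcp_rot: [0.461, 0.537, -0.458, 0.538]
contact_force: [-0.5, 0.2, -0.7]
opening: 0.64
```

```bash
python3 - <<'E'
from h import *
st();go(.5397,.0835,.165,-8.8)
E
```

```text
t 43.35 tcp [0.6134 0.3195 0.1668] yawY 8.92 x [ 0.004  0.002 -1.   ] F [-0.5  0.2 -0.7] op 0.64 q [0.33 0.37 1.59 0.   1.18 0.18]
travel [ 0.0011 -0.1094  0.2217] dr [ 0.3092 -0.0017 -0.0044] deg 17.7
```

Call:
{"op": "play_rows", "data": {
  "claw": [255,255,255,255,255,255,255,255,255,255,255,255,255,255],
  "travel": [
    [0,-0.004,0.008],
    [0,-0.011,0.022],
    [0,-0.02,0.041],
    [0,-0.031,0.063],
    [0,-0.043,0.087],
    [0,-0.055,0.112],
    [0,-0.068,0.137],
    [0,-0.079,0.16],
    [0,-0.09,0.182],
    [0,-0.099,0.2],
    [0,-0.106,0.214],
    [0,-0.109,0.222],
    [0,-0.109,0.222],
    [0,-0.109,0.222]
  ],
  "dr": [
    [0.01,0,0],
    [0.03,0,0],
    [0.055,0,0],
    [0.085,0,0],
    [0.12,0,0],
    [0.155,0,0],
    [0.19,0,-0.002],
    [0.22,-0.002,-0.004],
    [0.25,-0.002,-0.004],
    [0.28,-0.002,-0.004],
    [0.3,-0.002,-0.004],
    [0.309,-0.002,-0.004],
    [0.309,-0.002,-0.004],
    [0.309,-0.002,-0.004]
  ]
}}

```text
time: 44.75
eef_pos: [0.5402, 0.0834, 0.166]
tcp_rot: [0.537, 0.46, -0.537, 0.46]
contact_force: [0.9, 0.4, -1.0]
opening: 0.64
```

```bash
python3 - <<'E'
from h import *
st();go(.5397,.0835,.0833,-8.8)
E
```

```text
t 44.75 tcp [0.5402 0.0834 0.166 ] yawY -8.8 x [ 0.  0. -1.] F [ 0.9  0.4 -1. ] op 0.64 q [-0.03  0.07  1.95  0.    1.12  0.12]
travel [ 0.0827 -0.0005  0.    ] dr [ 0.     -0.0002 -0.0005] deg 0.0
```

Call:
{"op": "play_rows", "data": {
  "claw": [255,255,255,255,255,255,255,255,255,255,80,40,0,0],
  "travel": [
    [0.01,-0.0005,0],
    [0.03,-0.0005,0],
    [0.05,-0.0005,0],
    [0.063,-0.0005,0],
    [0.072,-0.0005,0],
    [0.078,-0.0005,0],
    [0.0815,-0.0005,0],
    [0.083,-0.0005,0],
    [0.084,-0.0005,0],
    [0.084,-0.0005,0],
    [0.084,-0.0005,0],
    [0.084,-0.0005,0],
    [0.084,-0.0005,0],
    [0.084,-0.0005,0]
  ],
  "dr": [
    [0,0,0],
    [0,0,0],
    [0,0,0],
    [0,0,0],
    [0,0,0],
    [0,0,0],
    [0,0,0],
    [0,0,0],
    [0,0,0],
    [0,0,0],
    [0,0,0],
    [0,0,0],
    [0,0,0],
    [0,0,0]
  ]
}}

```text
time: 46.15
eef_pos: [0.5397, 0.0835, 0.082]
tcp_rot: [0.537, 0.46, -0.537, 0.46]
contact_force: [-0.4, 0.1, -0.4]
opening: 1.0
```

Call:
{"op": "play_rows", "data": {
  "claw": [0,0,0,0,0,0,0,0],
  "travel": [
    [-0.015,0,0],
    [-0.04,0,0],
    [-0.07,0,0],
    [-0.1,0,0],
    [-0.13,0,0],
    [-0.16,0,0],
    [-0.17,0,0],
    [-0.17,0,0]
  ],
  "dr": [
    [0,0,0],
    [0,0,0],
    [0,0,0],
    [0,0,0],
    [0,0,0],
    [0,0,0],
    [0,0,0],
    [0,0,0]
  ]
}}

```text
time: 46.95
eef_pos: [0.5407, 0.0835, 0.2547]
tcp_rot: [0.538, 0.459, -0.535, 0.461]
contact_force: [0.4, 0.4, -0.4]
opening: 1.001
```

```bash
python3 - <<'E'
from h import *
d=cap('wrist','w14');W=world(d);st()
fit('cream',d,(0,560,0,420),.12,.14,W=W)
fit('navy',d,(0,560,0,420),.105,.118,W=W)
go(.60,.32,.25,9)
E
```

```text
t 47.0 tcp [0.5397 0.0835 0.2523] yawY -8.8 x [ 0.002  0.    -1.   ] F [-0.4  0.7 -0.8] op 1.0 q [-0.03 -0.02  1.87  0.    1.28  0.12]
cream 5150 z 0.1267 c [539.3  82.2] sz [85.4 55.9] ang 81.12 bbox [247 153  61  88]
navy 2314 z 0.1116 c [517.5 -23.7] sz [70.8 45. ] ang 80.23 bbox [252 259  43  58]
travel [ 0.0025  0.0234 -0.243 ] dr [-0.3107 -0.     -0.0018] deg 17.8
```

View pics/w14.png

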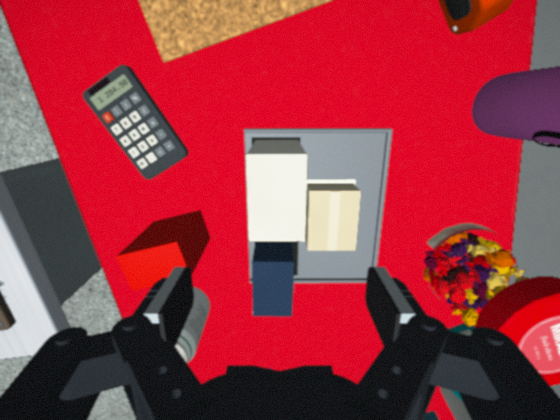

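Everything looks in place. I'll move the arm aside over the cork side for a final check.

Call:
{"op": "play_rows", "data": {
  "claw": [0,0,0,0,0,0,0,0,0,0,0],
  "travel": [
    [0,0.002,-0.02],
    [0,0.004,-0.046],
    [0,0.007,-0.076],
    [0,0.01,-0.108],
    [0,0.014,-0.14],
    [0,0.017,-0.172],
    [0,0.02,-0.204],
    [0,0.022,-0.23],
    [0,0.023,-0.243],
    [0,0.023,-0.243],
    [0,0.023,-0.243]
  ],
  "dr": [
    [-0.02,0,0],
    [-0.05,0,0],
    [-0.09,0,0],
    [-0.13,0,0],
    [-0.17,0,0],
    [-0.21,0,0],
    [-0.25,0,0],
    [-0.28,0,0],
    [-0.3,0,0],
    [-0.31,0,0],
    [-0.31,0,0]
  ]
}}

```text
time: 48.1
eef_pos: [0.5991, 0.3193, 0.251]
tcp_rot: [0.459, 0.537, -0.46, 0.538]
contact_force: [0.3, -0.2, -0.2]
opening: 0.998
```

```bash
python3 - <<'E'
from h import *
t=cap('top','t15');s=cap('side','s15');st()
fit('cream',t,(222,285,190,250),.12,.14)
fit('navy',t,(265,335,195,255),.108,.12)
fit('tan',t,(240,330,160,230),.04,.055,lambda C:(C[...,1]>120))
fit('tape',t,(390,460,230,290),.03,.075)
fit('can',t,(315,358,275,320),.09,.13)
fit('calc',t,(180,250,265,320),.008,.03)
E
```

```text
t 48.2 tcp [0.5994 0.3189 0.252 ] yawY 8.88 x [ 0.001 -0.001 -1.   ] F [-0.9  0.3  0.2] op 1.002 q [ 0.34  0.28  1.55 -0.    1.31  0.19]
cream 1135 z 0.127 c [540.7  84.2] sz [85.2 54.9] ang 81.2 bbox [228 204  45  32]
navy 709 z 0.112 c [519.3 -21.8] sz [69.8 45. ] ang 80.04 bbox [285 218  36  26]
tan 1021 z 0.0467 c [601.8  20.8] sz [80.  62.4] ang 81.14 bbox [262 178  40  33]
tape 458 z 0.0546 c [ 458.1 -306.4] sz [34.8 60. ] ang 18.0 bbox [415 249  31  21]
can 801 z 0.1095 c [378.7 -91.5] sz [63.9 62.5] ang 0.9 bbox [321 283  31  32]
calc 1687 z 0.0151 c [379.5 170.6] sz [ 68.  125.5] ang 22.22 bbox [185 271  61  47]
```

View pics/t15.png

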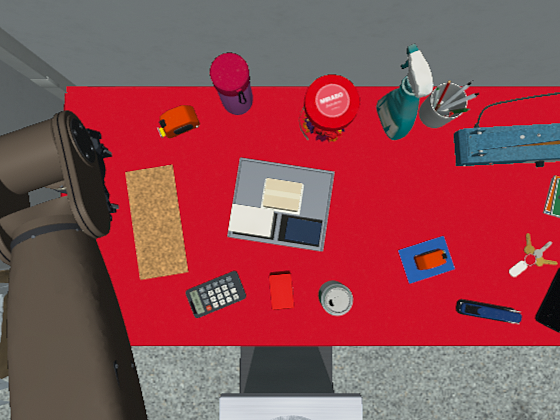

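View pics/s15.png

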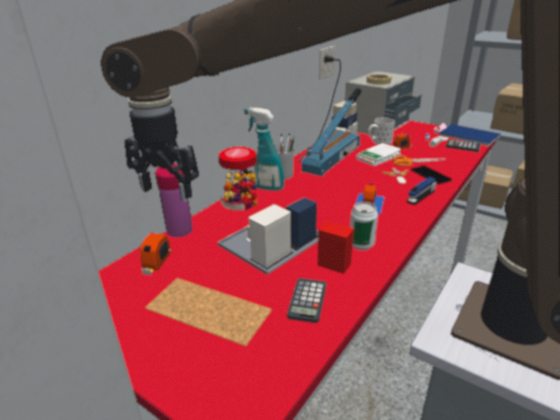

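In the final top view, cream is at (250,220), navy at (303,231), tan at (282,194) and the tape on the blue mat at (430,260). The can and calculator have not moved. Handing in.

```bash
python3 -c "
from h import *
print(ctrl.sign_off())"
```

```text
the job is handed in; nothing more can be done
None
```

The job is done and handed in at 48 s, in the order asked. I stood both tall cartons on the cork mat, stood the tape measure on the blue mat, and laid the beige carton in the white bay. Then I put the navy and cream cartons back upright.

Last checks, from the overhead camera:

| Item | Result |
|---|---|
| Cream carton | within 1.0 mm and 0.1° of its starting pose, upright |
| Navy carton | within 1.2 mm and 0.6° of its starting pose, upright |
| Beige carton | flat, inside the white bay, about 2 mm off centre |
| Tape measure | standing within the blue mat, about 3 mm from its centre |
| Can and calculator | unmoved, to within 0.5 mm |

- **Camera disagreement:** the wrist and overhead cameras differed by about 2 mm, so I used values between the two for the placements.
- **Navy's angle:** it stands about 1° off the tray's own angle. It stood that way at the start, so I left it.

No check failed.

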